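# Set up the pottery photo shoot

## Task

Swing the lamp arm aside until its head is clear of the blue mat; with it out of the way, stand every bud vase upright on the bamboo board and push the wide closed bowl along the mat until it sits centred in the white circle. Then swing the lamp back so its head is right above the circle, and throw its switch fully over to turn it on. Leave the lidded jar and the black pot where they stand, and do not tip the bowl over.

Things in the scene. Friction and masses are not known exactly. Their poses are not given: they have to be found in the camera images.
- circle (a point): centre of the white circle (164 across) printed on the blue mat, on the table surface (the mat is paper-thin). Its axes are the mat's: x away from the robot, y to the left, z up. The mat reaches from x = -120 to 240 and y = -290 to 170 mm in this frame; it is fixed
- board_top (a point): centre of the top of the fixed bamboo board at the back of the mat: 130 deep (along its x) by 340 long (along its y), 18 thick; same axes as the circle's
- bowl: closed flattened unglazed pinkish bowl, too wide to grip: 140 across at 32 to 58 above the table, 86 high, foot 92 across. Origin at the centre of its foot. 550 g
- vase1: a squat glazed bud vase, 95 high: round belly 62 across up to 36 above its foot, shoulder tapering to 50, straight neck 28 across from 50 to 84, rim 36 across from 86 to 95. Origin at the centre of its foot, z up its axis. May be absent. 160 g
- vase2: a squat glazed bud vase, 95 high: round belly 62 across up to 36 above its foot, shoulder tapering to 50, straight neck 28 across from 50 to 84, rim 36 across from 86 to 95. Origin at the centre of its foot, z up its axis. May be absent. 160 g
- vase3: a squat glazed bud vase, 95 high: round belly 62 across up to 36 above its foot, shoulder tapering to 50, straight neck 28 across from 50 to 84, rim 36 across from 86 to 95. Origin at the centre of its foot, z up its axis. May be absent. 160 g
- vase4: a squat glazed bud vase, 95 high: round belly 62 across up to 36 above its foot, shoulder tapering to 50, straight neck 28 across from 50 to 84, rim 36 across from 86 to 95. Origin at the centre of its foot, z up its axis. May be absent. 160 g
- lamp (a joint): angle of the lamp boom (rad) about the upright post; it grows as the head swings to the robot's left (clockwise from above), range -0.4 to 1.5; light friction holds it where it is left
- lamp_grip (a point): point on the axis of the upright rubber grip (20 across, from 248 to 307 above the table) standing on the lamp head; this point is 285 above the table. The head below it is a disc 104 across, its underside 225 above the table
- lamp_hinge (a point): point on the hinge axis of the boom (a fixed upright post, 20 across, top 276 above the table) at the height of lamp_grip, 305 from it
- switch (a joint): the lamp's toggle switch on its own block: 0 off, leaning towards the block's -x; 1.0 fully over (on), leaning to +x; stays where left
- switch_tip (a point): tip of the switch lever, 80 long
- switch_base: fixed block of the switch; origin at the centre of its underside; the lever swings from its -x to its +x
- jar: bystander: lidded jar, 108 across and 122 high
- black_pot: bystander: open black pot, 110 across and 110 high
Things that resemble listed ones, but are neither listed nor needed, are in the scene too. Leave any pink look-alike of the vase4 alone.

How it is judged:
On the way, in this order (a step that is already met when the one before it is completed fails the run):
1. the lamp head is swung clear of the mat (y of lamp_grip in the frame of circle above 0.19 m), for 0.2 s.
2. with the lamp clear, all vases stand on the board and the bowl is in the circle (x of vase1 in the frame of board_top between -0.06 and 0.06 m and y of vase1 in the frame of board_top between -0.165 and 0.165 m and z of vase1 in the frame of board_top between -0.006 and 0.008 m and angle between each of vase1, vase2, vase3, vase4's own z axis and vertical below 0.12 rad and linear speed of each of vase1, vase2, vase3, vase4, bowl below 0.03 m/s and x of vase2 in the frame of board_top between -0.06 and 0.06 m and y of vase2 in the frame of board_top between -0.165 and 0.165 m and z of vase2 in the frame of board_top between -0.006 and 0.008 m and x of vase3 in the frame of board_top between -0.06 and 0.06 m and y of vase3 in the frame of board_top between -0.165 and 0.165 m and z of vase3 in the frame of board_top between -0.006 and 0.008 m and x of vase4 in the frame of board_top between -0.06 and 0.06 m and y of vase4 in the frame of board_top between -0.165 and 0.165 m and z of vase4 in the frame of board_top between -0.006 and 0.008 m and horizontal distance between bowl and circle below 0.025 m and angle between bowl's own z axis and vertical below 0.1 rad and y of lamp_grip in the frame of circle above 0.19 m), for 0.2 s.
3. the lamp head is back above the circle (horizontal distance between lamp_grip and circle below 0.05 m), for 0.2 s.
At the end, for the whole second after the job is handed in: every vase upright (0.12 rad) and still on the board, its centre within 60 mm of the board centre in depth and 165 mm in length; bowl centre within 25 mm of the circle centre; lamp head within 50 mm of right above the circle, at rest; switch beyond 0.85 rad (x of vase1 in the frame of board_top between -0.06 and 0.06 m and y of vase1 in the frame of board_top between -0.165 and 0.165 m and z of vase1 in the frame of board_top between -0.006 and 0.008 m and angle between each of vase1, vase2, vase3, vase4's own z axis and vertical below 0.12 rad and linear speed of each of vase1, vase2, vase3, vase4, bowl below 0.03 m/s and x of vase2 in the frame of board_top between -0.06 and 0.06 m and y of vase2 in the frame of board_top between -0.165 and 0.165 m and z of vase2 in the frame of board_top between -0.006 and 0.008 m and x of vase3 in the frame of board_top between -0.06 and 0.06 m and y of vase3 in the frame of board_top between -0.165 and 0.165 m and z of vase3 in the frame of board_top between -0.006 and 0.008 m and x of vase4 in the frame of board_top between -0.06 and 0.06 m and y of vase4 in the frame of board_top between -0.165 and 0.165 m and z of vase4 in the frame of board_top between -0.006 and 0.008 m and horizontal distance between bowl and circle below 0.025 m and angle between bowl's own z axis and vertical below 0.1 rad and horizontal distance between lamp_grip and circle below 0.05 m and value of joint switch above 0.85 rad and velocity of joint lamp between -0.05 and 0.05 rad/s); the robot touches nothing.
It fails at once if the bowl is tipped over (angle between bowl's own z axis and vertical above 0.5 rad).
It fails at once if the jar is moved by more than 30 mm (distance of jar from where it was at the start of the episode above 0.03 m).
It fails at once if the black pot is moved by more than 30 mm (distance of black_pot from where it was at the start of the episode above 0.03 m).
Of vase1, vase2, vase3, vase4 only 2 to 4 are there at a start; the rules pass over those that are not, and their reading is None.
At some moment in a run one of bowl may be knocked a few centimetres aside while the robot is not near it.
Once in a run the grip may slacken for a moment while it holds something.
It also fails if it takes over 210 s, if anything falls off the work surface, if the arm or the gripper's body presses on something with over 40 N, if the wrist force passes 120 N, or if a joint passes its speed limit or range.

## Robot

A 6-joint arm with a two-finger parallel gripper is mounted at the origin on the work surface. World frame = base frame: x ahead of the robot, y to its left, z up, the work surface at z = 0. Lengths are in m, angles in rad, forces in N, time in s.
With the tool pointing down it reaches from about 0.275 to 0.975 m from the base axis. Payload 8.4 kg.
Tool frame: the origin (TCP) lies midway between the tips of the shut fingers; the grasp point (between the pads) lies 19 mm behind it; z points along the fingers, y is the line along which they close (so a half turn about z gives the same grasp; the last joint's range is limited). The gripper opens to 92 mm and grips with 3 to 60 N. Pads are 20 mm wide; open, the fingers measure 128 mm over their backs; the gripper's body (75 mm by 189 mm) begins 69 mm behind the grasp point.
Start: joints at [1.118, 0.353, 1.633, -0, 1.155, -0.002], TCP at [0.272, 0.563, 0.215] pointing down, gripper open.
Joint ranges: [-2.63, 2.63], [-0.92, 2.1], [0.06, 2.66], [-1.3, 4.44], [0, 2.69], [-3.02, 3.02]. Speed limits (rad/s): [2.22, 2.22, 2.79, 3.14, 3.14, 3.14].

## Interface

Orientations are given as a unit quaternion [w, x, y, z].
In Python, from workcell import arm gives the robot as it stands.
- The arm moves only by the tool drive_tool, never from a script. Its arguments are lists of equal length, an entry for each row: "delta_pos": the shift along the world's x, y, z normalised to -1 to 1, where 1 is 30 cm, a list of three; "turn": the turn, a rotation vector about the world's x, y, z normalised to -1 to 1, where 1 is 180 degrees, a list of three. In form: {"delta_pos": [[x, y, z], ...], "turn": [[wx, wy, wz], ...]}. A call has 1 to 12 rows; each row is the pose to reach, as a shift and turn from the pose commanded when the call began, turning the shorter way round; what a row does not reach only later rows make up. A row lasts 1/12 s, in which the tool goes at most 41.7 mm and 7.16 degrees, less where a joint would pass 70% of its speed; a pose out of reach is approached as far as the arm can. A call with a number of a shift or a turn outside -1 to 1 is refused whole. A call with a gripper value outside its range is refused whole. "hand" is the finger opening in mm, from 0 to 91.9, set as the call begins (left out, the last holds). The fingers move at their own pace and stop on an object; "grip_force" is the grip in N (left out, the last holds). Time passes only in rows, so rows that repeat a pose let the fingers close. It gives the time, the measured TCP pose, the force, the opening and the grip force at its end, in the units of the state.
- arm.observe(): the state, without advancing time (a new reading comes with each control period).
- arm.grab_frame(name): name is "side" or "top" or "wrist"; returns a dict with "img" (420x560x3 uint8, blue, green, red), "depth" (420x560 float32, m along the optical axis (not along the pixel's ray), 0 where there is no reading), "mtx" (3x3 intrinsics, pixels), "rvec" (rotation vector, rad) and "tvec" (3), from world to camera coordinates, as OpenCV has them. Camera axes: x right, y down, z forward; pixel columns grow to the right and rows downward; lengths in m; the calibration is good to about 2 mm. A picture is of the moment at which its call begins.
- arm.finish_job(): hands the job in; it is judged then, once.
The state is a dict: "clock": time; "joint_positions": joint angles; "qd": joint speeds; "joint_efforts": joint torques, N m; "tool_pos": TCP position; "orientation": TCP orientation; "force": force on the tool from outside, world axes, zero at the start; "wrist_torque": the same for the moment, N m; "opening": opening from 0.0 (shut) to 1.0 (fully open); "grasp_force": force on a finger pad.
Only numpy, scipy, OpenCV 4.12 (cv2) and the standard library are available. Lean on these libraries where they do the work, as an engineer would, in place of code of your own. Each camera call takes 0.05 s, during which the arm holds its last target. There are 200 camera calls.

## Working session

There is one attempt and no reset: what is moved stays moved. The work goes in short steps, Python scripts to look and compute and a tool call to move; the robot and the scene stay as the last step left them, time stands still between calls to the robot, and variables do not carry over. Pictures are saved under pics/ and viewed, at most 14 in all, crops included, and the job is handed in when it is done.

Besides the shell and the picture viewer there is one more tool, called after "Request:" by a JSON object that holds its "name" and its "arguments". drive_tool: Moves the arm, as the interface text tells. Scaled input: -1 to 1 covers 30 cm each way for a shift and 180 degrees each way for a turn. Its arguments: {"type":"object","properties":{"delta_pos":{"type":"array","items":{"type":"array","items":{"type":"number"}}},"turn":{"type":"array","items":{"type":"array","items":{"type":"number"}}},"hand":{"type":"number"},"grip_force":{"type":"number"}},"required":["delta_pos","turn"]}

```bash
mkdir -p pics; ls; cat > h.py <<'E'
import numpy as np, cv2
from workcell import arm
def grab(n,save=None):
    f=arm.grab_frame(n)
    if save: cv2.imwrite('pics/'+save,f['img'])
    np.savez('last_%s.npz'%n,**f)
    return f
def load(n): return dict(np.load('last_%s.npz'%n))
def RT(f):
    return cv2.Rodrigues(f['rvec'])[0],np.array(f['tvec']).reshape(3)
def ray(f,u,v,z):
    R,t=RT(f);d=R.T@np.linalg.inv(f['mtx'])@np.array([u,v,1.]);c=-R.T@t
    return c+d*(z-c[2])/d[2]
def cloud(f):
    R,t=RT(f);h,w=f['depth'].shape
    u,v=np.meshgrid(np.arange(w),np.arange(h));d=f['depth']
    p=np.stack([u,v,np.ones_like(u)],-1)@np.linalg.inv(f['mtx']).T*d[...,None]
    P=(p-t)@R; P[d==0]=np.nan
    return P
def proj(f,p):
    return cv2.projectPoints(np.array(p,float).reshape(-1,1,3),f['rvec'],np.array(f['tvec'],float),f['mtx'],None)[0].reshape(-1,2)
E
python3 - <<'E'
from h import *
for n in('top','side'):
    f=grab(n,n+'1.png');R,t=RT(f);print(n,-R.T@t,R[2],(f['depth']>0).mean())
print(arm.observe())
E
```

```text
pics
top [ 0.25987361 -0.07136969  1.69665193] [ 0.19724182 -0.00195397 -0.98035292] 0.9958418367346938
side [ 0.24093879 -1.00969299  0.83799458] [ 0.2477633   0.80291881 -0.54215747] 0.9961989795918368
{'clock': 0.1, 'joint_positions': array([ 1.11761264e+00,  3.53595763e-01,  1.63405277e+00,  6.37468024e-06,
        1.15517412e+00, -2.38492702e-03]), 'qd': array([-0.00073784, -0.00303568, -0.00193551,  0.00065455, -0.00146681,
        0.00082871]), 'joint_efforts': array([-5.85811540e-04, -5.94905376e+01, -3.34937131e+01,  6.98955590e-02,
        1.84482371e-02, -7.10986887e-05]), 'tool_pos': array([0.27210163, 0.56217513, 0.21393121]), 'orientation': array([-1.41719679e-04,  2.23496870e-01,  9.74704453e-01, -5.98458819e-04]), 'force': array([ 0.36307686, -0.23951264, -0.47729434]), 'wrist_torque': array([-0.0204965 , -0.00027341,  0.03689727]), 'grasp_force': 0.0, 'opening': 1.0027540869867206}
```

View pics/top1.png

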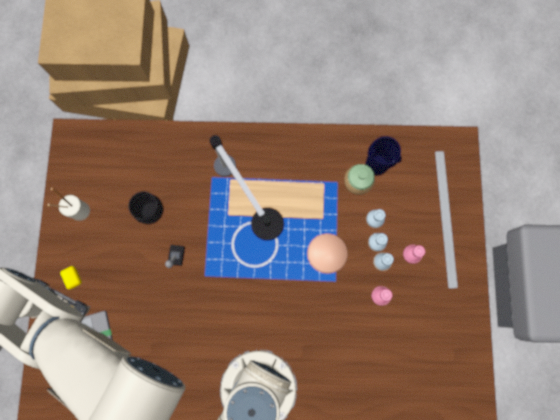

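View pics/side1.png

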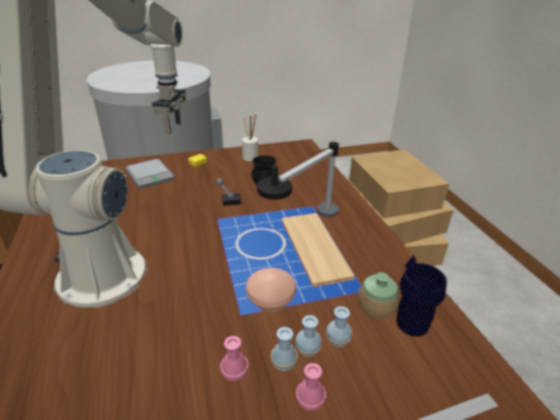

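The top view shows three pale-blue vases standing at (376,217), (378,241) and (384,261). The pink look-alikes are at (382,296) and (414,253). The bowl is at (327,253), and the circle at (255,244) is partly under the lamp head at (267,224). The board is at (276,199), the post at (217,142), the switch at (176,256), the jar at (360,178), the black pot at (146,207), and a dark mug at (384,155). 

Candidates for "vase": three blue and two pink. I choose the blue ones. Next I'll measure them and check a close crop.

```bash
cat > meas.py <<'E'
from h import *
def blobs(f,P,m,amin=15):
    n,l,s,c=cv2.connectedComponentsWithStats(m.astype(np.uint8))
    return [(s[i][4],c[i],P[l==i]) for i in range(1,n) if s[i][4]>=amin]
def vases(f,P):
    hsv=cv2.cvtColor(f['img'],cv2.COLOR_BGR2HSV);H,S,V=cv2.split(hsv)
    return blobs(f,P,(H>90)&(H<115)&(S>20)&(S<130)&(V>120)&(P[...,2]>0.008))
E
python3 - <<'E'
from meas import *
np.set_printoptions(precision=4,suppress=True)
for n in('top','side'):
    f=load(n);P=cloud(f);hsv=cv2.cvtColor(f['img'],cv2.COLOR_BGR2HSV);H,S,V=cv2.split(hsv)
    print(n)
    for a,c,p in vases(f,P):
        z=p[:,2];hi=p[z>np.nanmax(z)-.012]
        print('blue',a,c,np.nanmax(z),'rimcentre',(hi.min(0)+hi.max(0))/2)
    mat=(H>100)&(H<122)&(S>150)&(V>90)&(abs(P[...,2])<.008)
    for a,c,p in blobs(f,P,mat,200):
        r=cv2.minAreaRect(p[:,:2].astype(np.float32));print('mat',a,c,r)
    x=P[...,0];y=P[...,1];z=P[...,2]
    brd=(H>8)&(H<25)&(S<150)&(V>170)&(z>.008)&(z<.03)
    for a,c,p in blobs(f,P,brd,200):print('board',a,c,cv2.minAreaRect(p[:,:2].astype(np.float32)),p.mean(0))
    bowl=(H<12)&(S>50)&(V>130)&(z>.025)&(z<.1)
    for a,c,p in blobs(f,P,bowl,400):
        q=p[p[:,2]>.03];print('bowl',a,c,p[:,2].max(),(q.min(0)+q.max(0))/2, q.max(0)-q.min(0), p[p[:,2]>.082].mean(0))
    lamp=(z>.2)&(z<.35)&(y<.25)&(y>-.4)&(x>.15)&(x<.9)
    for a,c,p in blobs(f,P,lamp,30):
        print('lamp',a,c,p.min(0),p.max(0)); g=p[p[:,2]>.285];
        if len(g): print('  hi',len(g),np.median(g,0),g.min(0),g.max(0))
f=load('top');P=cloud(f)
i=f['img']
cv2.imwrite('pics/crop1.png',np.hstack([cv2.resize(i[195:315,340:440],None,fx=3.5,fy=3.5,interpolation=2),cv2.resize(i[230:290,155:205],None,fx=7,fy=7,interpolation=2)]))
E
```

```text
top
blue 227 [375.6652 217.7974] 0.10574526869647208 rimcentre [ 0.5874 -0.3998  0.0998]
blue 227 [377.7533 241.2247] 0.10427804928107685 rimcentre [ 0.5036 -0.4052  0.0983]
blue 208 [383.3221 260.601 ] 0.10357827127668144 rimcentre [ 0.4362 -0.4233  0.0977]
blue 76 [ 35.6053 336.6579] 0.710784249165295 rimcentre [0.2014 0.4157 0.7048]
blue 1262 [251.3257 404.9501] 0.3884898958084016 rimcentre [0.0233 0.0004 0.3825]
mat 1920 [220.949 232.751] ((0.55458664894104, 0.11825919896364212), (0.1509968638420105, 0.35686859488487244), 88.8183364868164)
mat 2316 [303.7392 241.7664] ((0.5483444333076477, -0.1494874358177185), (0.22477570176124573, 0.3558492958545685), 88.44393157958984)
mat 875 [252.3189 246.696 ] ((0.48297935724258423, 0.033225901424884796), (0.1402696669101715, 0.11626646667718887), 57.686824798583984)
board 617 [239.1734 200.825 ] ((0.6571597456932068, 0.07393233478069305), (0.09540808945894241, 0.12989714741706848), 88.90177917480469) [0.644  0.0853 0.0193]
board 2185 [289.2581 197.4494] ((0.6544407606124878, -0.0707489401102066), (0.28698065876960754, 0.12927481532096863),
[... 1204 characters left out ...]
6445388794, 0.13236379623413086), 88.83097839355469) [ 0.6519 -0.0685  0.0166]
board 231 [136.5584 267.5325] ((0.09835706651210785, -0.009053699672222137), (0.13833163678646088, 0.04902829974889755), 81.38463592529297) [ 0.1007 -0.0091  0.0126]
board 445 [ 93.836  294.6674] ((-0.023405395448207855, -0.08972366154193878), (0.06957534700632095, 0.19368742406368256), 82.3571548461914) [-0.0117 -0.0941  0.0123]
bowl 1492 [270.4672 288.0476] 0.08808201582167703 [ 0.454  -0.2404  0.063 ] [0.1274 0.1206 0.0502] [ 0.4573 -0.2322  0.084 ]
lamp 1310 [291.3916 175.5168] [ 0.4709 -0.0815  0.2012] [0.793  0.1551 0.3079]
  hi 64 [ 0.5223 -0.0324  0.2993] [ 0.5133 -0.0389  0.285 ] [ 0.5341 -0.0168  0.3079]
```

View pics/crop1.png

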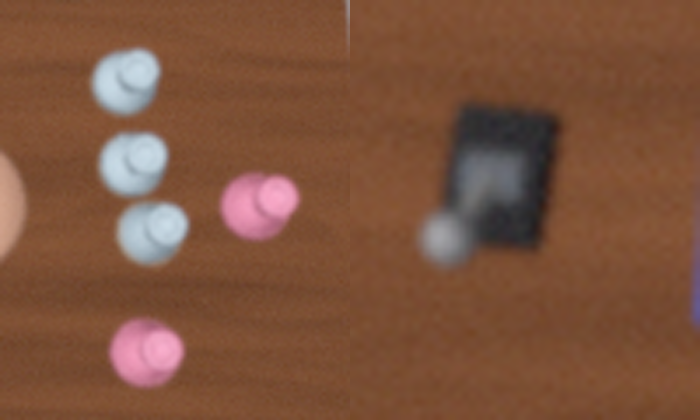

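Request:
{"name": "drive_tool", "arguments": {"delta_pos": [[0,0,0.6],[0,0,0.6],[0,0,0.6],[0,0,0.6],[0.4,-1,0.6],[0.4,-1,0.6],[0.4,-1,0.6],[0.4,-1,0.6],[0.4,-1,0.6],[0.4,-1,0.6],[0.4,-1,0.6],[0.4,-1,0.6]], "turn": [[0,0,0],[0,0,0],[0,0,0],[0,0,0.143],[0,0,0.143],[0,0,0.143],[0,0,0.143],[0,0,0.143],[0,0,0.143],[0,0,0.143],[0,0,0.143],[0,0,0.143]], "hand": 90, "grip_force": 15}}

```text
clock: 1.1
tool_pos: [0.3926, 0.2598, 0.3946]
orientation: [0.0, 0.001, 1.0, -0.0]
force: [0.7, 0.4, -0.1]
opening: 0.981
grasp_force: 0.0
```

```bash
python3 - <<'E'
from meas import *
np.set_printoptions(precision=4,suppress=True)
f=load('top');P=cloud(f);x,y,z=[P[...,i] for i in range(3)]
# boom heights and post
for n in('top','side'):
    f=load(n);P=cloud(f);x,y,z=[P[...,i] for i in range(3)]
    s=(x>.6)&(x<.7)&(y>-.05)&(y<.2)&(z>.1);q=P[s];print(n,'boom',len(q),q.mean(0),np.percentile(q[:,2],[2,50,98]))
    s=(x>.74)&(x<.84)&(y>.08)&(y<.24)&(z>.03)&(z<.2);q=P[s]
    if len(q):print('post',len(q),np.median(q,0),q.min(0),q.max(0))
    s=(x>.35)&(x<.6)&(y>.22)&(y<.36)&(z>.01)&(z<.2);q=P[s]
    print('switch',len(q),q.min(0),q.max(0),'tip',q[q[:,2]>q[:,2].max()-.012].mean(0))
    b=q[q[:,2]<.05];print(cv2.minAreaRect(b[:,:2].astype(np.float32)),np.percentile(b[:,2],[50,95]))
print(arm.observe()['tool_pos'],arm.observe()['orientation'])
E
```

```text
top boom 206 [0.65   0.0603 0.2596] [0.2528 0.2597 0.2652]
post 60 [0.7685 0.145  0.0981] [0.7465 0.1355 0.0301] [0.7749 0.1681 0.1973]
switch 402 [0.3503 0.2207 0.01  ] [0.5995 0.3599 0.1156] tip [0.446  0.313  0.1081]
((0.47856879234313965, 0.2961922287940979), (0.24611184000968933, 0.1365499347448349), 5.04268217086792) [0.0263 0.0391]
side boom 180 [0.6487 0.052  0.2543] [0.244  0.2564 0.26  ]
post 232 [0.7735 0.1348 0.1204] [0.7657 0.1271 0.0309] [0.7886 0.1493 0.1994]
switch 303 [0.3961 0.2676 0.0101] [0.6    0.3598 0.1105] tip [0.4968 0.3279 0.1034]
((0.4934130311012268, 0.3068060874938965), (0.17773085832595825, 0.06476448476314545), 12.344155311584473) [0.0232 0.039 ]
[0.3926 0.2598 0.3946] [ 0.0001  0.001   1.     -0.0003]
```

Request:
{"name": "drive_tool", "arguments": {"delta_pos": [[0.43,-0.96,0],[0.43,-0.96,0],[0.43,-0.96,0],[0.43,-0.96,0],[0.43,-0.96,0],[0.43,-0.96,0],[0.43,-0.96,0],[0.43,-0.96,0],[0.43,-0.96,-0.4],[0.43,-0.96,-0.4],[0.43,-0.96,-0.4],[0.43,-0.96,-0.4]], "turn": [[0,0,0],[0,0,0],[0,0,0],[0,0,0],[0,0,0],[0,0,0],[0,0,0],[0,0,0],[0,0,0],[0,0,0],[0,0,0],[0,0,0]]}}

```text
clock: 2.1
tool_pos: [0.5169, -0.0255, 0.2676]
orientation: [-0.006, 0.001, 1.0, 0.0]
force: [-1.7, -0.5, -0.8]
opening: 0.978
grasp_force: 0.0
```

Request:
{"name": "drive_tool", "arguments": {"delta_pos": [[0,0,0],[0,0,0],[0,0,0],[0,0,0],[0,0,0],[0,0,0],[0,0,0],[0,0,0]], "turn": [[0,0,0],[0,0,0],[0,0,0],[0,0,0],[0,0,0],[0,0,0],[0,0,0],[0,0,0]], "hand": 5, "grip_force": 10}}

```text
clock: 2.77
tool_pos: [0.5214, -0.0254, 0.2749]
orientation: [0.0, 0.001, 1.0, -0.0]
force: [0.3, 0.3, -0.8]
opening: 0.422
grasp_force: 0.0
```

Request:
{"name": "drive_tool", "arguments": {"delta_pos": [[0,0,0],[0,0,0],[0,0,0],[0,0,0],[0,0,0]], "turn": [[0,0,0],[0,0,0],[0,0,0],[0,0,0],[0,0,0]]}}

```text
clock: 3.18
tool_pos: [0.5213, -0.0254, 0.2745]
orientation: [-0.0, 0.001, 1.0, 0.0]
force: [0.4, 0.5, -0.0]
opening: 0.213
grasp_force: 10.0
```

Request:
{"name": "drive_tool", "arguments": {"delta_pos": [[-0.02,0.035,0],[-0.046,0.078,0],[-0.084,0.158,0],[-0.115,0.241,0],[-0.139,0.327,0],[-0.155,0.414,0],[-0.164,0.502,0],[-0.164,0.591,0],[-0.157,0.679,0],[-0.143,0.767,0],[-0.143,0.767,0]], "turn": [[0,0,0],[0,0,0],[0,0,0],[0,0,0],[0,0,0],[0,0,0],[0,0,0],[0,0,0],[0,0,0],[0,0,0],[0,0,0]]}}

```text
clock: 4.1
tool_pos: [0.4773, 0.2092, 0.2744]
orientation: [-0.001, -0.0, 1.0, 0.001]
force: [-4.5, 1.1, 3.1]
opening: 0.213
grasp_force: 10.0
```

Gripped at 20 mm and moving well.

Request:
{"name": "drive_tool", "arguments": {"delta_pos": [[0.022,0.086,0],[0.052,0.17,0],[0.088,0.25,0],[0.132,0.327,0],[0.182,0.401,0],[0.239,0.469,0],[0.275,0.508,0],[0.275,0.508,0],[0.275,0.508,0]], "turn": [[0,0,0],[0,0,0],[0,0,0],[0,0,0],[0,0,0],[0,0,0],[0,0,0],[0,0,0],[0,0,0]]}}

```text
clock: 4.85
tool_pos: [0.5599, 0.3583, 0.2745]
orientation: [-0.001, 0.0, 1.0, 0.001]
force: [-3.5, 4.1, 1.9]
opening: 0.214
grasp_force: 10.0
```

Request:
{"name": "drive_tool", "arguments": {"delta_pos": [[0,0,0],[0,0,0],[0,0,0],[0,0,0],[0,0,0],[0,0,0.4],[0,0,0.4],[0,0,0.4],[0,0,0.4]], "turn": [[0,0,0],[0,0,0],[0,0,0],[0,0,0],[0,0,0],[0,0,0],[0,0,0],[0,0,0],[0,0,0]], "hand": 60}}

```text
clock: 5.6
tool_pos: [0.5631, 0.3581, 0.4035]
orientation: [0.005, 0.001, 1.0, 0.003]
force: [0.1, -0.5, 0.7]
opening: 0.657
grasp_force: 0.0
```

```bash
python3 - <<'E'
from meas import *
np.set_printoptions(precision=4,suppress=True)
f=grab('top','top2.png');P=cloud(f);x,y,z=[P[...,i] for i in range(3)]
hsv=cv2.cvtColor(f['img'],cv2.COLOR_BGR2HSV);H,S,V=cv2.split(hsv)
w=(S<110)&(V>120)&(abs(z)<.01)&(x>.37)&(x<.62)&(y>-.08)&(y<.14)
for n in('top',):
    for a,c,p in vases(f,P):
        zz=p[:,2];hi=p[zz>np.nanmax(zz)-.012];print(c,np.nanmax(zz),(hi.min(0)+hi.max(0))/2)
mat=(H>100)&(H<122)&(S>110)&(V>60)&(abs(z)<.01)&(x>.3)&(x<.8)&(y>-.35)&(y<.3)
q=P[mat];print('mat',cv2.minAreaRect(q[:,:2].astype(np.float32)))
inn=[b for b in blobs(f,P,mat,200)]
for a,c,p in inn: print(a,c,p.mean(0),(p.min(0)+p.max(0))/2,p.max(0)-p.min(0))
brd=(H>8)&(H<25)&(S<150)&(V>170)&(z>.008)&(z<.03)&(x>.5)
for a,c,p in blobs(f,P,brd,200):print('board',a,c,cv2.minAreaRect(p[:,:2].astype(np.float32)))
E
```

```text
[375.7304 217.7783] 0.10327874233972659 [ 0.5879 -0.4009  0.0975]
[100.4333 237.9889] 0.8294693070173872 [0.3879 0.259  0.8237]
[377.75   241.2325] 0.10333373997395909 [ 0.5039 -0.4058  0.0973]
[383.1801 260.6445] 0.10458508479507408 [ 0.4361 -0.4238  0.0987]
[251.1259 404.866 ] 0.3875338050982747 [0.0234 0.0006 0.3816]
mat ((0.5508460998535156, -0.034206315875053406), (0.46063530445098877, 0.3603913486003876), 88.75086212158203)
6013 [266.2252 239.0379] [ 0.511  -0.0147  0.0019] [ 0.5513 -0.0336  0.0001] [0.3671 0.4643 0.0198]
1231 [254.381  243.8448] [0.4919 0.027  0.0022] [0.4922 0.0281 0.0006] [0.1446 0.1427 0.0189]
board 3184 [275.7871 198.8291] ((0.6546947360038757, -0.04648660123348236), (0.33639514446258545, 0.12949113547801971), 88.9046630859375)
```

View pics/top2.png

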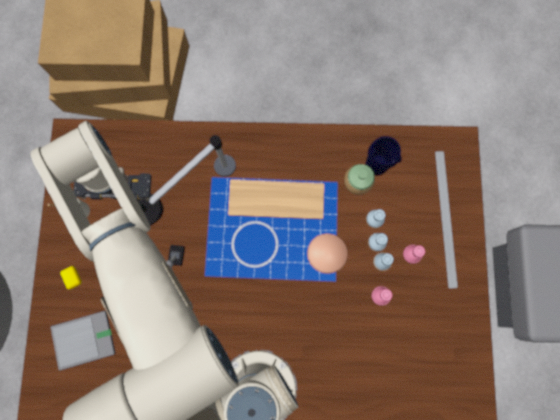

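The picture shows the lamp head at about (152,210), left of the mat. All three vases and the bowl at (327,253) are unchanged. Circle is at (0.492, 0.027), and the board centre is at (0.655, -0.047). Next is vase 1.

Request:
{"name": "drive_tool", "arguments": {"delta_pos": [[0.04,-1,0],[0.04,-1,0],[0.04,-1,0],[0.04,-1,0],[0.04,-1,0],[0.04,-1,0],[0.04,-1,0],[0.04,-1,0]], "turn": [[0,0,0],[0,0,0],[0,0,0],[0,0,0],[0,0,0],[0,0,0],[0,0,0],[0,0,0]]}}

```text
clock: 6.32
tool_pos: [0.5721, 0.0516, 0.3934]
orientation: [-0.001, 0.003, 1.0, -0.001]
force: [-0.2, 0.2, -0.1]
opening: 0.653
grasp_force: 0.0
```

Request:
{"name": "drive_tool", "arguments": {"delta_pos": [[0.03,-1,-0.3],[0.03,-1,-0.3],[0.03,-1,-0.3],[0.03,-1,-0.3],[0.03,-1,-0.3],[0.03,-1,-0.3],[0.03,-1,-0.3],[0.03,-1,-0.3]], "turn": [[0,0,0],[0,0,0],[0,0,0],[0,0,0],[0,0,0],[0,0,0],[0,0,0],[0,0,0]]}}

```text
clock: 6.98
tool_pos: [0.5805, -0.2462, 0.3015]
orientation: [-0.002, 0.002, 1.0, 0.0]
force: [-0.5, 0.3, -0.2]
opening: 0.656
grasp_force: 0.0
```

Request:
{"name": "drive_tool", "arguments": {"delta_pos": [[0.017,-0.533,0],[0.017,-0.533,0],[0.017,-0.533,0],[0.017,-0.533,0],[0.017,-0.533,0],[0.017,-0.533,-0.35],[0.017,-0.533,-0.35],[0.017,-0.533,-0.35],[0.017,-0.533,-0.35],[0.017,-0.533,-0.35],[0.017,-0.533,-0.35]], "turn": [[0,0,0],[0,0,0],[0,0,0],[0,0,0],[0,0,0],[0,0,0],[0,0,0],[0,0,0],[0,0,0],[0,0,0],[0,0,0]]}}

```text
clock: 7.9
tool_pos: [0.5878, -0.4029, 0.2011]
orientation: [0.001, 0.001, 1.0, -0.0]
force: [0.8, -0.6, -0.1]
opening: 0.654
grasp_force: 0.0
```

Request:
{"name": "drive_tool", "arguments": {"delta_pos": [[0,0,-0.12],[0,0,-0.24],[0,0,-0.33],[0,0,-0.4],[0,0,-0.45],[0,0,-0.49],[0,0,-0.49],[0,0,-0.49]], "turn": [[0,0,0],[0,0,0],[0,0,0],[0,0,0],[0,0,0],[0,0,0],[0,0,0],[0,0,0]]}}

```text
clock: 8.57
tool_pos: [0.5877, -0.4032, 0.0536]
orientation: [0.001, 0.001, 1.0, -0.0]
force: [-0.2, -0.1, 0.7]
opening: 0.652
grasp_force: 0.0
```

Request:
{"name": "drive_tool", "arguments": {"delta_pos": [[0,0,0],[0,0,0],[0,0,0],[0,0,0],[0,0,0],[0,0,0],[0,0,0],[0,0,0]], "turn": [[0,0,0],[0,0,0],[0,0,0],[0,0,0],[0,0,0],[0,0,0],[0,0,0],[0,0,0]], "hand": 10, "grip_force": 20}}

```text
clock: 9.23
tool_pos: [0.5876, -0.403, 0.0535]
orientation: [0.001, 0.001, 1.0, -0.0]
force: [0.1, 2.2, 6.0]
opening: 0.383
grasp_force: 20.0
```

Request:
{"name": "drive_tool", "arguments": {"delta_pos": [[0,0,0],[0,0,0],[0,0,0.025],[0,0,0.025],[0,0,0.025]], "turn": [[0,0,0],[0,0,0],[0,0,0],[0,0,0],[0,0,0]], "hand": 50}}

```text
clock: 9.65
tool_pos: [0.5873, -0.4031, 0.0607]
orientation: [0.0, 0.001, 1.0, -0.0]
force: [-0.7, 0.7, -0.6]
opening: 0.543
grasp_force: 0.0
```

Request:
{"name": "drive_tool", "arguments": {"delta_pos": [[0,0,0],[0,0,0],[0,0,0],[0,0,0],[0,0,0],[0,0,0]], "turn": [[0,0,0],[0,0,0],[0,0,0],[0,0,0],[0,0,0],[0,0,0]], "hand": 10}}

```text
clock: 10.15
tool_pos: [0.5869, -0.4027, 0.06]
orientation: [-0.0, 0.001, 1.0, 0.0]
force: [-0.5, -0.0, -0.9]
opening: 0.381
grasp_force: 20.0
```

```bash
python3 - <<'E'
from h import *
f=grab('side');print(arm.observe()['opening'],arm.observe()['force'])
cv2.imwrite('pics/s3.png',cv2.resize(f['img'][220:390,220:420],None,fx=3.5,fy=3.5,interpolation=2))
E
```

```text
0.38122798072270664 [0.36158801 0.48049627 0.08248856]
```

View pics/s3.png

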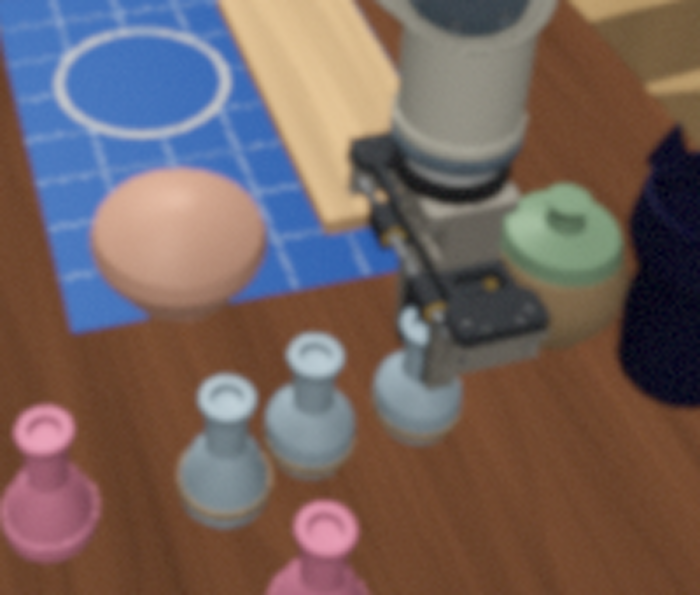

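Request:
{"name": "drive_tool", "arguments": {"delta_pos": [[0,0,0.03],[0,0,0.12],[0,0,0.22],[0,0,0.32],[0,0,0.42],[0,0,0.52],[0,0,0.57],[0.02,0.1,0.57],[0.04,0.2,0.57],[0.06,0.3,0.57],[0.08,0.4,0.57],[0.1,0.5,0.57]], "turn": [[0,0,0],[0,0,0],[0,0,0],[0,0,0],[0,0,0],[0,0,0],[0,0,0],[0,0,0],[0,0,0],[0,0,0],[0,0,0],[0,0,0]], "grip_force": 25}}

```text
clock: 11.2
tool_pos: [0.6169, -0.2516, 0.2317]
orientation: [0.0, 0.001, 1.0, -0.0]
force: [0.6, 0.3, -2.2]
opening: 0.383
grasp_force: 25.0
```

Request:
{"name": "drive_tool", "arguments": {"delta_pos": [[0.01,0.1,0],[0.02,0.2,0],[0.04,0.3,0],[0.05,0.4,0],[0.06,0.5,0],[0.08,0.6,0],[0.09,0.7,0],[0.1,0.8,0],[0.12,0.9,0],[0.127,0.98,0],[0.127,1,0],[0.127,1,0]], "turn": [[0,0,0],[0,0,0],[0,0,0],[0,0,0],[0,0,0],[0,0,0],[0,0,0],[0,0,0],[0,0,0],[0,0,0],[0,0,0],[0,0,0]]}}

```text
clock: 12.2
tool_pos: [0.655, 0.0487, 0.2314]
orientation: [0.0, -0.0, 1.0, 0.0]
force: [0.6, 0.4, -1.6]
opening: 0.38
grasp_force: 25.0
```

Request:
{"name": "drive_tool", "arguments": {"delta_pos": [[0,0.05,0],[0,0.05,0],[0,0.05,0]], "turn": [[0,0,0],[0,0,0],[0,0,0]]}}

```text
clock: 12.45
tool_pos: [0.655, 0.0617, 0.2312]
orientation: [-0.0, 0.001, 1.0, -0.0]
force: [-0.1, -0.3, -1.6]
opening: 0.378
grasp_force: 25.0
```

```bash
python3 - <<'E'
from meas import *
np.set_printoptions(precision=4,suppress=True)
f=grab('side');P=cloud(f);o=arm.observe();print(o['opening'],o['force'],o['tool_pos'])
for a,c,p in vases(f,P):
    zz=p[:,2]; print(a,c,'zmin',np.nanmin(zz),'zmax',np.nanmax(zz),np.median(p,0))
cv2.imwrite('pics/s4.png',cv2.resize(f['img'][130:330,200:400],None,fx=3,fy=3,interpolation=2))
E
```

```text
0.3784695037287676 [-0.2567  0.0882 -1.3628] [0.655  0.0614 0.2312]
786 [ 67.8957 161.7659] zmin 0.37343497465964953 zmax 0.38037921588087287 [ 0.0015 -0.0096  0.3774]
29 [304.2414 160.7931] zmin 0.24791399325414934 zmax 0.2682746130269917 [0.6457 0.0676 0.2643]
184 [305.8098 178.9783] zmin 0.19112724889341243 zmax 0.24906034389345266 [0.6452 0.0432 0.2086]
580 [308.4379 335.7483] zmin 0.01845075116189108 zmax 0.09725893310353269 [ 0.4972 -0.4207  0.0459]
549 [283.7231 347.7705] zmin 0.017873611827315693 zmax 0.09729002922324254 [ 0.431  -0.4387  0.0472]
```

View pics/s4.png

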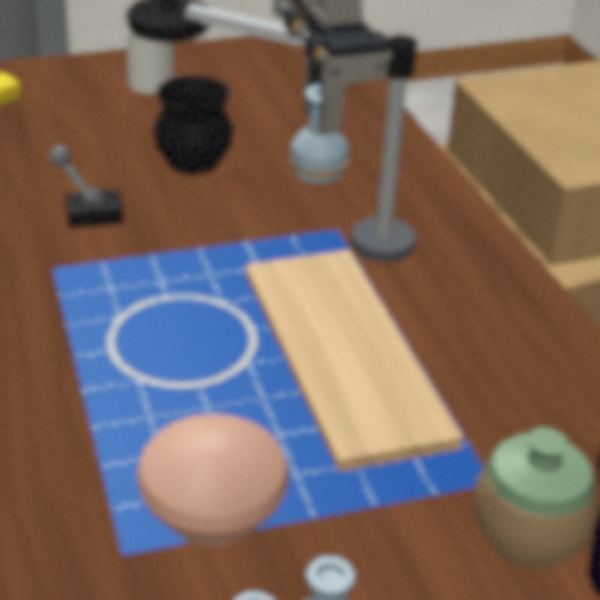

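Request:
{"name": "drive_tool", "arguments": {"delta_pos": [[0,0,-0.08],[0,0,-0.16],[0,0,-0.24],[0,0,-0.32],[0,0,-0.4],[0,0,-0.45],[0,0,-0.48],[0,0,-0.5],[0,0,-0.51],[0,0,-0.51],[0,0,-0.51]], "turn": [[0,0,0],[0,0,0],[0,0,0],[0,0,0],[0,0,0],[0,0,0],[0,0,0],[0,0,0],[0,0,0],[0,0,0],[0,0,0]]}}

```text
clock: 13.42
tool_pos: [0.6558, 0.062, 0.079]
orientation: [0.001, 0.001, 1.0, 0.0]
force: [-1.3, 1.1, -2.6]
opening: 0.379
grasp_force: 25.0
```

Request:
{"name": "drive_tool", "arguments": {"delta_pos": [[0,0,-0.004],[0,0,-0.004],[0,0,-0.004]], "turn": [[0,0,0],[0,0,0],[0,0,0]]}}

```text
clock: 13.67
tool_pos: [0.6559, 0.0623, 0.0778]
orientation: [0.001, 0.001, 1.0, 0.0]
force: [0.8, 0.3, 2.7]
opening: 0.373
grasp_force: 25.0
```

Request:
{"name": "drive_tool", "arguments": {"delta_pos": [[0,0,0],[0,0,0],[0,0,0],[0,0,0],[0,0,0.03],[0,0,0.1],[0,0,0.2],[0,0,0.3],[0,0,0.4],[0,0,0.5],[0,0,0.5]], "turn": [[0,0,0],[0,0,0],[0,0,0],[0,0,0],[0,0,0],[0,0,0],[0,0,0],[0,0,0],[0,0,0],[0,0,0],[0,0,0]], "hand": 60}}

```text
clock: 14.58
tool_pos: [0.6583, 0.0624, 0.2344]
orientation: [0.005, 0.001, 1.0, 0.0]
force: [1.2, -0.3, 0.5]
opening: 0.652
grasp_force: 0.0
```

```bash
cat > vs.py <<'E'
from meas import *
np.set_printoptions(precision=4,suppress=True)
for n in('top','side'):
    f=grab(n);P=cloud(f);print(n,arm.observe()['clock'])
    for a,c,p in vases(f,P):
        z=p[:,2];hi=p[z>np.nanmax(z)-.012]
        if p[0][0]>.2 and np.nanmax(z)<.3: print(a,c,'z',np.nanmin(z),np.nanmax(z),'rimc',(hi.min(0)+hi.max(0))/2,'med',np.median(p,0))
    hsv=cv2.cvtColor(f['img'],cv2.COLOR_BGR2HSV);H,S,V=cv2.split(hsv);z=P[...,2];x=P[...,0]
    for a,c,p in blobs(f,P,(H<12)&(S>50)&(V>130)&(z>.035)&(z<.1)&(x>.3),400): print('bowl',a,c,(p.min(0)+p.max(0))/2,'top',np.median(p[p[:,2]>.08],0))
E
python3 vs.py
```

```text
top 14.6333
228 [377.7193 241.1886] z 0.024811263406490258 0.10832406225745922 rimc [ 0.5032 -0.4057  0.1024] med [ 0.5    -0.399   0.0509]
209 [383.3493 260.5885] z 0.02121015200091636 0.10348813828909106 rimc [ 0.436  -0.4238  0.0977] med [ 0.4337 -0.4168  0.0528]
bowl 1108 [328.2482 253.0857] [ 0.4576 -0.2292  0.0703] top [ 0.4587 -0.2306  0.0842]
side 14.6833
264 [304.3939 213.4886] z 0.03720069277258482 0.11380478835239578 rimc [0.6548 0.0605 0.1079] med [0.6503 0.0487 0.0639]
578 [308.4204 335.8097] z 0.019150908735555482 0.09655486765373626 rimc [ 0.502  -0.4096  0.0906] med [ 0.4973 -0.4204  0.0458]
553 [283.7884 347.7939] z 0.018938109285112154 0.09751978884627417 rimc [ 0.4352 -0.4269  0.0916] med [ 0.4311 -0.4384  0.0468]
bowl 1498 [270.5374 288.1068] [ 0.4545 -0.2399  0.0611] top [ 0.4565 -0.2333  0.0827]
```

Request:
{"name": "drive_tool", "arguments": {"delta_pos": [[-0.25,-0.78,0],[-0.25,-0.78,0],[-0.25,-0.78,0],[-0.25,-0.78,0],[-0.25,-0.78,0],[-0.25,-0.78,0],[-0.25,-0.78,0]], "turn": [[0,0,0],[0,0,0],[0,0,0],[0,0,0],[0,0,0],[0,0,0],[0,0,0]]}}

```text
clock: 15.27
tool_pos: [0.5771, -0.1771, 0.2255]
orientation: [-0.002, 0.003, 1.0, -0.001]
force: [-0.2, 0.4, 1.1]
opening: 0.651
grasp_force: 0.0
```

Request:
{"name": "drive_tool", "arguments": {"delta_pos": [[-0.255,-0.785,0],[-0.255,-0.785,0],[-0.255,-0.785,0],[-0.255,-0.785,0],[-0.255,-0.785,0],[-0.255,-0.785,0],[-0.255,-0.785,0],[-0.255,-0.785,-0.1],[-0.255,-0.785,-0.2],[-0.255,-0.785,-0.2]], "turn": [[0,0,0],[0,0,0],[0,0,0],[0,0,0],[0,0,0],[0,0,0],[0,0,0],[0,0,0],[0,0,0],[0,0,0]]}}

```text
clock: 16.1
tool_pos: [0.5004, -0.4043, 0.1602]
orientation: [-0.004, 0.001, 1.0, 0.003]
force: [-1.4, 0.8, -1.2]
opening: 0.653
grasp_force: 0.0
```

Request:
{"name": "drive_tool", "arguments": {"delta_pos": [[0,0,-0.1],[0,0,-0.2],[0,0,-0.27],[0,0,-0.32],[0,0,-0.345],[0,0,-0.345]], "turn": [[0,0,0],[0,0,0],[0,0,0],[0,0,0],[0,0,0],[0,0,0]]}}

```text
clock: 16.6
tool_pos: [0.5031, -0.406, 0.062]
orientation: [-0.001, 0.0, 1.0, 0.001]
force: [-0.2, -0.2, -0.4]
opening: 0.652
grasp_force: 0.0
```

Request:
{"name": "drive_tool", "arguments": {"delta_pos": [[0,0,0],[0,0,0],[0,0,0],[0,0,0],[0,0,0],[0,0,0],[0,0,0]], "turn": [[0,0,0],[0,0,0],[0,0,0],[0,0,0],[0,0,0],[0,0,0],[0,0,0]], "hand": 10}}

```text
clock: 17.18
tool_pos: [0.5042, -0.4077, 0.0645]
orientation: [0.001, 0.001, 1.0, -0.0]
force: [0.4, 1.6, 5.6]
opening: 0.382
grasp_force: 25.0
```

Request:
{"name": "drive_tool", "arguments": {"delta_pos": [[0,0,0.03],[0,0,0.12],[0,0,0.22],[0,0,0.32],[0,0,0.42],[0,0,0.5],[0,0,0.53],[0.04,0.1,0.53],[0.08,0.2,0.53],[0.12,0.3,0.53],[0.17,0.4,0.53],[0.17,0.4,0.53]], "turn": [[0,0,0],[0,0,0],[0,0,0],[0,0,0],[0,0,0],[0,0,0],[0,0,0],[0,0,0],[0,0,0],[0,0,0],[0,0,0],[0,0,0]]}}

```text
clock: 18.18
tool_pos: [0.556, -0.2825, 0.2216]
orientation: [-0.0, -0.001, 1.0, 0.001]
force: [-0.1, -0.7, -1.4]
opening: 0.381
grasp_force: 25.0
```

Request:
{"name": "drive_tool", "arguments": {"delta_pos": [[0.04,0.1,0],[0.08,0.2,0],[0.12,0.3,0],[0.16,0.4,0],[0.21,0.5,0],[0.25,0.6,0],[0.29,0.7,0],[0.333,0.8,0],[0.333,0.803,0],[0.333,0.803,0]], "turn": [[0,0,0],[0,0,0],[0,0,0],[0,0,0],[0,0,0],[0,0,0],[0,0,0],[0,0,0],[0,0,0],[0,0,0]]}}

```text
clock: 19.02
tool_pos: [0.6543, -0.0451, 0.2213]
orientation: [-0.001, -0.001, 1.0, -0.0]
force: [-0.9, -0.0, -1.4]
opening: 0.377
grasp_force: 25.0
```

```bash
python3 vs.py; python3 -c "
from h import *
o=arm.observe();print(o['tool_pos'],o['opening'],o['grasp_force'])
f=load('side');cv2.imwrite('pics/s5.png',cv2.resize(f['img'][150:330,220:400],None,fx=3,fy=3,interpolation=2))"
```

```text
top 19.0667
210 [383.281  260.6095] z 0.018072161078957517 0.10375351506258626 rimc [ 0.4366 -0.4235  0.0978] med [ 0.4334 -0.417   0.052 ]
bowl 1108 [328.2527 253.1255] [ 0.4575 -0.2291  0.0701] top [ 0.4583 -0.2306  0.0843]
side 19.1167
37 [316.0811 181.2162] z 0.23550211915240238 0.2609082790752752 rimc [ 0.6461 -0.0497  0.255 ] med [ 0.6449 -0.0411  0.2497]
490 [310.5673 207.2633] z 0.03639442700943866 0.2372401500353352 rimc [ 0.6429 -0.0537  0.2321] med [0.6463 0.0291 0.1137]
549 [283.7286 347.8251] z 0.019053235276769453 0.09780802891233546 rimc [ 0.4349 -0.4269  0.0918] med [ 0.4312 -0.4385  0.047 ]
bowl 1498 [270.5701 288.1502] [ 0.454  -0.2395  0.0611] top [ 0.4579 -0.2331  0.0828]
[ 0.65381944 -0.04708412  0.22166955] 0.37877445388172715 24.99973028898239
```

View pics/s5.png

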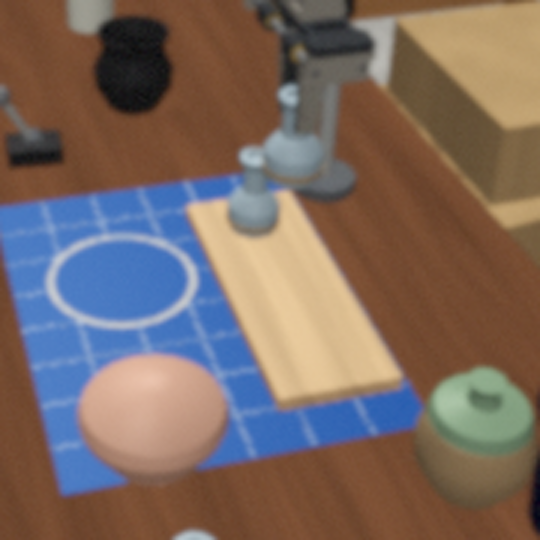

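Request:
{"name": "drive_tool", "arguments": {"delta_pos": [[0,0,-0.08],[0,0,-0.16],[0,0,-0.24],[0,0,-0.32],[0,0,-0.38],[0,0,-0.42],[0,0,-0.445],[0,0,-0.46],[0,0,-0.465],[0,0,-0.465],[0,0,-0.465]], "turn": [[0,0,0],[0,0,0],[0,0,0],[0,0,0],[0,0,0],[0,0,0],[0,0,0],[0,0,0],[0,0,0],[0,0,0],[0,0,0]]}}

```text
clock: 20.03
tool_pos: [0.6552, -0.0466, 0.0839]
orientation: [0.001, 0.001, 1.0, -0.0]
force: [-0.7, 0.1, -1.4]
opening: 0.38
grasp_force: 25.0
```

Request:
{"name": "drive_tool", "arguments": {"delta_pos": [[0,0,-0.006],[0,0,-0.006],[0,0,-0.009],[0,0,-0.009]], "turn": [[0,0,0],[0,0,0],[0,0,0],[0,0,0]]}}

```text
clock: 20.37
tool_pos: [0.656, -0.0462, 0.0825]
orientation: [0.002, 0.001, 1.0, -0.0]
force: [-2.3, 0.2, 10.7]
opening: 0.38
grasp_force: 25.0
```

Request:
{"name": "drive_tool", "arguments": {"delta_pos": [[0,0,0],[0,0,0],[0,0,0],[0,0,0],[0,0,0.03],[0,0,0.1],[0,0,0.2],[0,0,0.3],[0,0,0.4],[0,0,0.5],[0,0,0.5]], "turn": [[0,0,0],[0,0,0],[0,0,0],[0,0,0],[0,0,0],[0,0,0],[0,0,0],[0,0,0],[0,0,0],[0,0,0],[0,0,0]], "hand": 60}}

```text
clock: 21.28
tool_pos: [0.6577, -0.0467, 0.2376]
orientation: [0.005, 0.001, 1.0, -0.0]
force: [1.4, -1.2, 0.4]
opening: 0.657
grasp_force: 0.0
```

Request:
{"name": "drive_tool", "arguments": {"delta_pos": [[-0.36,-0.63,0],[-0.36,-0.63,0],[-0.36,-0.63,0],[-0.36,-0.63,0],[-0.36,-0.63,0],[-0.36,-0.63,0],[-0.36,-0.63,0]], "turn": [[0,0,0],[0,0,0],[0,0,0],[0,0,0],[0,0,0],[0,0,0],[0,0,0]]}}

```text
clock: 21.87
tool_pos: [0.5451, -0.2377, 0.2305]
orientation: [-0.0, 0.003, 1.0, -0.0]
force: [0.0, -0.7, 0.1]
opening: 0.652
grasp_force: 0.0
```

Request:
{"name": "drive_tool", "arguments": {"delta_pos": [[-0.372,-0.632,0],[-0.372,-0.632,0],[-0.372,-0.632,0],[-0.372,-0.632,0],[-0.372,-0.632,0],[-0.372,-0.632,0],[-0.372,-0.632,0],[-0.372,-0.632,-0.1],[-0.372,-0.632,-0.2],[-0.372,-0.632,-0.2],[-0.372,-0.632,-0.2]], "turn": [[0,0,0],[0,0,0],[0,0,0],[0,0,0],[0,0,0],[0,0,0],[0,0,0],[0,0,0],[0,0,0],[0,0,0],[0,0,0]]}}

```text
clock: 22.78
tool_pos: [0.4355, -0.4227, 0.1692]
orientation: [-0.001, 0.0, 1.0, 0.001]
force: [0.2, -0.0, 0.8]
opening: 0.652
grasp_force: 0.0
```

Request:
{"name": "drive_tool", "arguments": {"delta_pos": [[0,0,-0.1],[0,0,-0.2],[0,0,-0.28],[0,0,-0.33],[0,0,-0.355],[0,0,-0.355]], "turn": [[0,0,0],[0,0,0],[0,0,0],[0,0,0],[0,0,0],[0,0,0]]}}

```text
clock: 23.28
tool_pos: [0.4357, -0.4244, 0.0637]
orientation: [-0.0, 0.0, 1.0, 0.0]
force: [0.4, 0.6, 0.9]
opening: 0.653
grasp_force: 0.0
```

Request:
{"name": "drive_tool", "arguments": {"delta_pos": [[0,0,0],[0,0,0],[0,0,0],[0,0,0],[0,0,0],[0,0,0],[0,0,0]], "turn": [[0,0,0],[0,0,0],[0,0,0],[0,0,0],[0,0,0],[0,0,0],[0,0,0]], "hand": 10}}

```text
clock: 23.87
tool_pos: [0.4356, -0.4254, 0.0649]
orientation: [0.001, 0.001, 1.0, -0.0]
force: [-0.0, 1.9, 6.6]
opening: 0.382
grasp_force: 25.0
```

Request:
{"name": "drive_tool", "arguments": {"delta_pos": [[0,0,0.03],[0,0,0.12],[0,0,0.22],[0,0,0.32],[0,0,0.42],[0,0,0.5],[0,0,0.53],[0.05,0.06,0.53],[0.1,0.12,0.53],[0.16,0.2,0.53],[0.16,0.2,0.53]], "turn": [[0,0,0],[0,0,0],[0,0,0],[0,0,0],[0,0,0],[0,0,0],[0,0,0],[0,0,0],[0,0,0],[0,0,0],[0,0,0]]}}

```text
clock: 24.78
tool_pos: [0.4847, -0.3616, 0.222]
orientation: [0.0, 0.0, 1.0, 0.001]
force: [-0.2, -0.3, -1.8]
opening: 0.379
grasp_force: 25.0
```

Request:
{"name": "drive_tool", "arguments": {"delta_pos": [[0.07,0.08,0],[0.14,0.17,0],[0.21,0.25,0],[0.28,0.34,0],[0.35,0.42,0],[0.42,0.51,0],[0.49,0.6,0],[0.55,0.67,0],[0.572,0.695,0],[0.572,0.695,0],[0.572,0.695,0],[0.572,0.695,0]], "turn": [[0,0,0],[0,0,0],[0,0,0],[0,0,0],[0,0,0],[0,0,0],[0,0,0],[0,0,0],[0,0,0],[0,0,0],[0,0,0],[0,0,0]]}}

```text
clock: 25.78
tool_pos: [0.6533, -0.1578, 0.2222]
orientation: [-0.001, 0.001, 1.0, -0.0]
force: [0.9, 0.3, -1.5]
opening: 0.379
grasp_force: 25.0
```

```bash
python3 vs.py; python3 -c "
from h import *
o=arm.observe();print(o['tool_pos'],o['opening'],o['grasp_force'])
f=load('side');cv2.imwrite('pics/s6.png',cv2.resize(f['img'][150:330,220:400],None,fx=3,fy=3,interpolation=2))"
```

```text
top 25.8333
189 [244.6984 195.5397] z 0.043153130384387874 0.12292687908234873 rimc [0.6538 0.0628 0.1169] med [0.6474 0.0608 0.0686]
94 [272.6596 195.4787] z 0.05144706444068643 0.11911659588136284 rimc [ 0.6528 -0.0406  0.1133] med [ 0.6491 -0.037   0.0883]
bowl 774 [333.3721 253.8527] [ 0.4578 -0.2498  0.0708] top [ 0.4567 -0.2343  0.0843]
side 25.8833
48 [330.375  200.7083] z 0.23203761310773263 0.25401748109820566 rimc [ 0.6463 -0.1557  0.2487] med [ 0.6446 -0.1507  0.2501]
792 [316.601  222.4066] z 0.012737210350994153 0.2371454853786689 rimc [ 0.6419 -0.1646  0.2315] med [ 0.6469 -0.0605  0.0885]
bowl 1498 [270.536  288.1916] [ 0.4539 -0.2391  0.0619] top [ 0.4563 -0.2336  0.0829]
[ 0.65349747 -0.15799418  0.2225978 ] 0.37981040603471 24.999736547470093
```

View pics/s6.png

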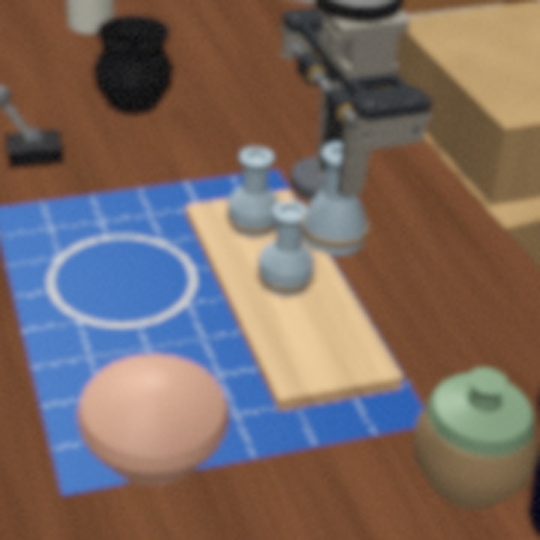

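Vases 1 and 2 stand upright on the board, at crop positions (255,190) and (288,250). The third hangs upright from the gripper, so I'll lower it.

Request:
{"name": "drive_tool", "arguments": {"delta_pos": [[0,0,-0.08],[0,0,-0.16],[0,0,-0.24],[0,0,-0.32],[0,0,-0.38],[0,0,-0.42],[0,0,-0.445],[0,0,-0.46],[0,0,-0.468],[0,0,-0.468],[0,0,-0.472],[0,0,-0.472]], "turn": [[0,0,0],[0,0,0],[0,0,0],[0,0,0],[0,0,0],[0,0,0],[0,0,0],[0,0,0],[0,0,0],[0,0,0],[0,0,0],[0,0,0]]}}

```text
clock: 26.88
tool_pos: [0.6556, -0.1569, 0.083]
orientation: [0.001, 0.001, 1.0, -0.0]
force: [-2.2, 0.5, 5.8]
opening: 0.384
grasp_force: 25.0
```

Request:
{"name": "drive_tool", "arguments": {"delta_pos": [[0,0,0],[0,0,0]], "turn": [[0,0,0],[0,0,0]]}}

```text
clock: 27.05
tool_pos: [0.6555, -0.1568, 0.083]
orientation: [0.001, 0.001, 1.0, -0.0]
force: [-2.0, 0.3, 5.1]
opening: 0.379
grasp_force: 25.0
```

Request:
{"name": "drive_tool", "arguments": {"delta_pos": [[0,0,0],[0,0,0],[0,0,0],[0,0,0],[0,0,0.03],[0,0,0.1],[0,0,0.2],[0,0,0.3],[0,0,0.4],[0,0,0.5],[0,0,0.5]], "turn": [[0,0,0],[0,0,0],[0,0,0],[0,0,0],[0,0,0],[0,0,0],[0,0,0],[0,0,0],[0,0,0],[0,0,0],[0,0,0]], "hand": 60}}

```text
clock: 27.97
tool_pos: [0.6576, -0.1573, 0.2387]
orientation: [0.005, 0.001, 1.0, -0.001]
force: [0.3, 0.4, 1.0]
opening: 0.654
grasp_force: 0.0
```

Request:
{"name": "drive_tool", "arguments": {"delta_pos": [[-0.705,-0.61,0],[-0.705,-0.61,0],[-0.705,-0.61,0],[-0.705,-0.61,0],[-0.705,-0.61,0],[-0.705,-0.61,0],[-0.705,-0.61,0],[-0.705,-0.61,0],[-0.705,-0.61,0],[-0.705,-0.61,0],[-0.705,-0.61,0],[-0.705,-0.61,0]], "turn": [[0,0,-0.04],[0,0,-0.08],[0,0,-0.12],[0,0,-0.16],[0,0,-0.2],[0,0,-0.24],[0,0,-0.28],[0,0,-0.32],[0,0,-0.36],[0,0,-0.4],[0,0,-0.44],[0,0,-0.46]], "hand": 91}}

```text
clock: 28.97
tool_pos: [0.4428, -0.3396, 0.2313]
orientation: [0.0, 0.665, 0.747, 0.0]
force: [-0.6, 0.7, 0.2]
opening: 0.987
grasp_force: 0.0
```

Request:
{"name": "drive_tool", "arguments": {"delta_pos": [[0,0,0],[0,0,0],[0,0,0],[0,0,0]], "turn": [[0,0,-0.04],[0,0,-0.08],[0,0,-0.082],[0,0,-0.082]]}}

```text
clock: 29.3
tool_pos: [0.443, -0.3395, 0.2312]
orientation: [0.0, 0.752, 0.66, -0.0]
force: [-0.4, 0.7, -0.5]
opening: 0.985
grasp_force: 0.0
```

```bash
python3 vs.py; python3 -c "
from h import *
o=arm.observe();print(o['tool_pos'],o['opening'],o['joint_positions'],o['orientation'])
f=load('top');cv2.imwrite('pics/t7.png',f['img'])"
```

```text
top 29.35
188 [244.734  195.5213] z 0.046512798180852695 0.12671031026638593 rimc [0.6521 0.0626 0.1209] med [0.6477 0.0609 0.0702]
180 [275.4556 196.4   ] z 0.047606177545229625 0.12466879319510851 rimc [ 0.6529 -0.0459  0.1187] med [ 0.6461 -0.0445  0.0698]
172 [306.7965 196.9535] z 0.04053268488867337 0.12562351746512243 rimc [ 0.6535 -0.1545  0.1197] med [ 0.6468 -0.1536  0.0704]
bowl 1041 [327.4371 252.5207] [ 0.4577 -0.2285  0.0731] top [ 0.4601 -0.2308  0.084 ]
side 29.4
51 [304.9216 202.6863] z 0.10077476199774141 0.11368490064427027 rimc [0.6544 0.0587 0.108 ] med [0.6548 0.0604 0.1097]
bowl 1496 [270.498  288.1678] [ 0.4537 -0.2393  0.0617] top [ 0.4569 -0.2335  0.0828]
[ 0.44299887 -0.33948798  0.23120754] 0.9921724112286119 [-6.56565206e-01  2.33196495e-01  1.76028237e+00  5.87434393e-07
  1.14800786e+00 -5.26957735e-01] [5.19247979e-05 7.51413718e-01 6.59831358e-01 1.04550883e-05]
```

View pics/t7.png

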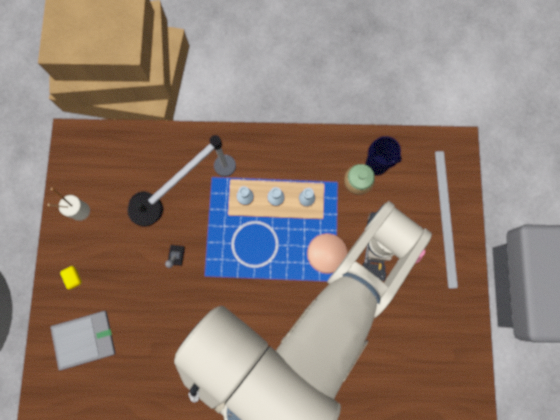

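Three vases stand on the board at (244,196), (275,196) and (307,197), the lamp head is at (145,209), and the bowl is still at (327,253). I'll now lower the hand and push the bowl.

Request:
{"name": "drive_tool", "arguments": {"delta_pos": [[0,0,-0.12],[0,0,-0.24],[0,0,-0.36],[0,0,-0.48],[0,0,-0.57],[0,0,-0.63],[0,0,-0.66],[0,0,-0.67],[0,0,-0.67],[0,0,-0.67]], "turn": [[0,0,0],[0,0,0],[0,0,0],[0,0,0],[0,0,0],[0,0,0],[0,0,0],[0,0,0],[0,0,0],[0,0,0]]}}

```text
clock: 30.23
tool_pos: [0.4437, -0.3401, 0.0311]
orientation: [0.001, 0.752, 0.659, 0.0]
force: [0.2, 0.8, 1.6]
opening: 0.991
grasp_force: 0.0
```

Request:
{"name": "drive_tool", "arguments": {"delta_pos": [[0.005,0.04,0],[0.01,0.08,0],[0.016,0.12,0],[0.02,0.15,0],[0.025,0.19,0],[0.03,0.23,0],[0.036,0.27,0],[0.041,0.31,0],[0.046,0.35,0],[0.051,0.39,0],[0.057,0.43,0],[0.062,0.47,0]], "turn": [[0,0,0],[0,0,0],[0,0,0],[0,0,0],[0,0,0],[0,0,0],[0,0,0],[0,0,0],[0,0,0],[0,0,0],[0,0,0],[0,0,0]]}}

```text
clock: 31.23
tool_pos: [0.4621, -0.1977, 0.0304]
orientation: [0.001, 0.753, 0.658, 0.0]
force: [-0.2, -4.9, 4.3]
opening: 0.989
grasp_force: 3.0
```

```bash
python3 vs.py | grep -v med; python3 -c "
from h import *
o=arm.observe();print(o['tool_pos'],o['force'])"
```

```text
top 31.2833
side 31.3333
bowl 571 [268.4081 271.5569] [ 0.4684 -0.1796  0.0652] top [ 0.4148 -0.1994  0.0916]
[ 0.4613389  -0.19637565  0.0299905 ] [-0.85843562  0.94222554 -0.01726337]
```

Request:
{"name": "drive_tool", "arguments": {"delta_pos": [[0.005,0.04,0],[0.011,0.085,0],[0.017,0.13,0],[0.023,0.175,0],[0.029,0.22,0],[0.035,0.265,0],[0.041,0.31,0],[0.047,0.355,0],[0.053,0.4,0],[0.058,0.44,0],[0.063,0.475,0],[0.066,0.5,0]], "turn": [[0,0,0],[0,0,0],[0,0,0],[0,0,0],[0,0,0],[0,0,0],[0,0,0],[0,0,0],[0,0,0],[0,0,0],[0,0,0],[0,0,0]]}}

```text
clock: 32.33
tool_pos: [0.4813, -0.0476, 0.03]
orientation: [-0.0, 0.753, 0.658, -0.0]
force: [-0.7, -4.3, 1.0]
opening: 0.991
grasp_force: 2.5
```

```bash
python3 vs.py ; python3 -c "
from h import *
o=arm.observe();print(o['tool_pos'],o['force'])
f=load('side');cv2.imwrite('pics/s8.png',cv2.resize(f['img'][150:330,200:380],None,fx=3,fy=3,interpolation=2))"
```

```text
top 32.3833
185 [244.7081 195.6324] z 0.047828237095674936 0.12246422199846452 rimc [0.6536 0.0625 0.1166] med [0.6472 0.061  0.0689]
181 [275.4641 196.4365] z 0.046915079849276085 0.11992581871809796 rimc [ 0.6515 -0.0459  0.114 ] med [ 0.6468 -0.0446  0.07  ]
175 [306.7143 196.9257] z 0.03619230599293721 0.12072111272072637 rimc [ 0.654  -0.1548  0.115 ] med [ 0.647  -0.1533  0.0702]
side 32.4333
834 [316.1847 233.8801] z 0.03460376391541761 0.16024031231712932 rimc [ 0.5722 -0.0738  0.1597] med [ 0.6489 -0.0622  0.0634]
bowl 524 [262.166  238.1279] [ 0.4884 -0.0285  0.0637] top [ 0.4364 -0.0432  0.0838]
[ 0.48131092 -0.04736188  0.02995461] [ 0.36560179 -0.83144802  0.75229459]
```

View pics/s8.png

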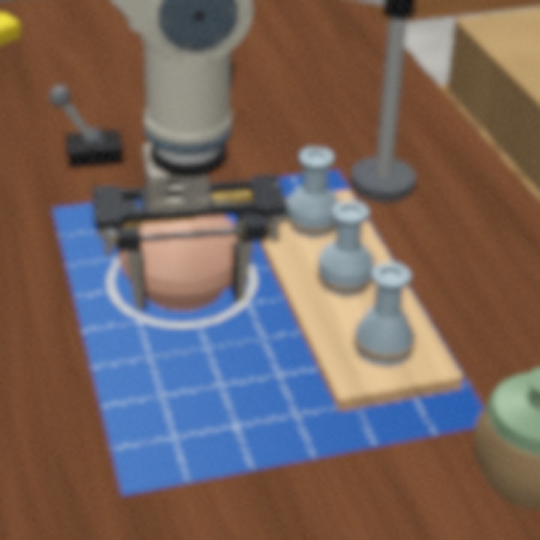

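Request:
{"name": "drive_tool", "arguments": {"delta_pos": [[0.001,0.01,0],[0.003,0.02,0],[0.004,0.03,0],[0.005,0.038,0],[0.005,0.038,0],[0,-0.03,0],[-0.01,-0.1,0],[-0.02,-0.2,0],[-0.02,-0.2,0.1],[-0.02,-0.2,0.24],[-0.02,-0.2,0.37],[-0.02,-0.2,0.5]], "turn": [[0,0,0],[0,0,0],[0,0,0],[0,0,0],[0,0,0],[0,0,0],[0,0,0],[0,0,0],[0,0,0],[0,0,0],[0,0,0],[0,0,0]]}}

```text
clock: 33.43
tool_pos: [0.4749, -0.1085, 0.1818]
orientation: [-0.0, 0.753, 0.658, 0.0]
force: [0.9, -0.2, 0.0]
opening: 0.991
grasp_force: 0.0
```

Request:
{"name": "drive_tool", "arguments": {"delta_pos": [[0,-0.4,0.3],[0,-0.4,0.3],[0,-0.4,0.3],[0,-0.4,0.3],[0,-0.4,0.3]], "turn": [[0,0,0],[0,0,0],[0,0,0],[0,0,0],[0,0,0]]}}

```text
clock: 33.85
tool_pos: [0.4772, -0.2324, 0.2738]
orientation: [0.003, 0.754, 0.657, 0.001]
force: [1.0, -0.6, 0.4]
opening: 0.988
grasp_force: 0.0
```

```bash
python3 vs.py ; python3 -c "
from h import *
o=arm.observe();print(o['tool_pos'],o['force'])
f=load('top');cv2.imwrite('pics/t9.png',f['img'])"
```

```text
top 33.9
188 [244.6809 195.5745] z 0.04602582765726758 0.12217680891665603 rimc [0.6529 0.0627 0.1163] med [0.6472 0.0608 0.0695]
182 [275.4945 196.478 ] z 0.04910879759282235 0.12102606616670263 rimc [ 0.652  -0.046   0.1152] med [ 0.6458 -0.046   0.0693]
173 [306.7399 196.8844] z 0.03974710703819594 0.1197303535407037 rimc [ 0.654  -0.1549  0.1137] med [ 0.6463 -0.1535  0.0709]
bowl 1056 [254.3968 241.9593] [0.4908 0.0269 0.0727] top [0.4908 0.0209 0.0842]
side 33.95
bowl 900 [260.0767 232.5656] [0.4881 0.0076 0.0616] top [0.4937 0.0166 0.0828]
[ 0.47531966 -0.22862333  0.27002952] [-0.14380593 -0.01669685  0.10298203]
```

View pics/t9.png

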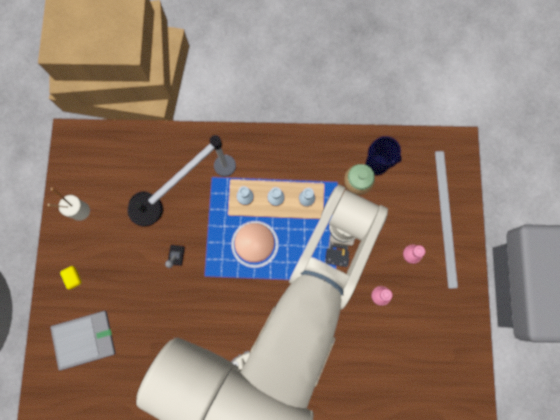

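The bowl at (254,242) sits inside the ring at about (0.491, 0.026), and the vases are in place. I'll bring the lamp back.

Request:
{"name": "drive_tool", "arguments": {"delta_pos": [[0.14,0.97,0.417],[0.14,0.97,0.417],[0.14,0.97,0.417],[0.14,0.97,0.417],[0.14,0.97,0.417],[0.14,0.97,0.417],[0.14,0.97,0.417],[0.14,0.97,0.417],[0.14,0.97,0.417],[0.14,0.97,0.417],[0.14,0.97,0.417],[0.14,0.97,0.417]], "turn": [[0,0,0.04],[0,0,0.08],[0,0,0.12],[0,0,0.16],[0,0,0.2],[0,0,0.24],[0,0,0.28],[0,0,0.32],[0,0,0.36],[0,0,0.4],[0,0,0.44],[0,0,0.46]]}}

```text
clock: 34.95
tool_pos: [0.5161, 0.0643, 0.3933]
orientation: [-0.002, 0.125, 0.992, -0.0]
force: [-0.7, 0.5, 1.2]
opening: 0.985
grasp_force: 0.0
```

Request:
{"name": "drive_tool", "arguments": {"delta_pos": [[0.145,0.982,0],[0.145,0.982,0],[0.145,0.982,0],[0.145,0.982,0],[0.145,0.982,0],[0.145,0.982,0],[0.145,0.982,0],[0.145,0.982,0],[0.145,0.982,0],[0.145,0.982,0]], "turn": [[0,0,0.04],[0,0,0.082],[0,0,0.082],[0,0,0.082],[0,0,0.082],[0,0,0.082],[0,0,0.082],[0,0,0.082],[0,0,0.082],[0,0,0.082]]}}

```text
clock: 35.78
tool_pos: [0.5595, 0.3575, 0.3934]
orientation: [-0.001, -0.0, 1.0, -0.001]
force: [0.6, -0.7, 0.8]
opening: 0.991
grasp_force: 0.0
```

```bash
python3 - <<'E'
from h import *
np.set_printoptions(precision=4,suppress=True)
f=grab('wrist');P=cloud(f);x,y,z=[P[...,i] for i in range(3)]
q=P[(z>.29)&(z<.32)&(abs(x-.56)<.08)&(abs(y-.36)<.06)];print('grip',len(q),q.mean(0),q.min(0),q.max(0))
f=grab('side');P=cloud(f);x,y,z=[P[...,i] for i in range(3)]
q=P[(z>.27)&(z<.32)&(abs(x-.56)<.06)&(abs(y-.36)<.06)];print('grip',len(q),q.mean(0),q.min(0),q.max(0))
o=arm.observe();print(o['tool_pos'],o['orientation'],o['joint_positions'])
E
```

```text
grip 469 [0.5581 0.3587 0.3059] [0.5494 0.3492 0.2905] [0.5691 0.3683 0.3099]
grip 54 [0.5589 0.3494 0.2912] [0.5512 0.3419 0.2704] [0.5671 0.3648 0.3074]
[0.5602 0.3561 0.3947] [-0.0005  0.0009  1.     -0.0004] [ 0.5641  0.3098  1.3067 -0.0002  1.5264 -1.0049]
```

Request:
{"name": "drive_tool", "arguments": {"delta_pos": [[0,0.005,-0.12],[0,0.005,-0.24],[0,0.005,-0.34],[0,0.005,-0.39],[0,0.005,-0.4],[0,0.005,-0.4]], "turn": [[0,0,0],[0,0,0],[0,0,0],[0,0,0],[0,0,0],[0,0,0]]}}

```text
clock: 36.38
tool_pos: [0.5606, 0.3571, 0.2747]
orientation: [-0.001, 0.001, 1.0, -0.0]
force: [0.1, -0.1, 0.6]
opening: 0.991
grasp_force: 0.0
```

Request:
{"name": "drive_tool", "arguments": {"delta_pos": [[0,0,0],[0,0,0],[0,0,0],[0,0,0],[0,0,0],[0,0,0],[0,0,0],[0,0,0],[0,0,0],[0,0,0],[0,0,0],[0,0,0]], "turn": [[0,0,0],[0,0,0],[0,0,0],[0,0,0],[0,0,0],[0,0,0],[0,0,0],[0,0,0],[0,0,0],[0,0,0],[0,0,0],[0,0,0]], "hand": 5, "grip_force": 10}}

```text
clock: 37.38
tool_pos: [0.561, 0.3585, 0.2751]
orientation: [0.0, 0.001, 1.0, -0.0]
force: [0.1, -0.7, -0.5]
opening: 0.215
grasp_force: 10.0
```

Request:
{"name": "drive_tool", "arguments": {"delta_pos": [[-0.03,-0.03,0],[-0.06,-0.066,0],[-0.114,-0.136,0],[-0.162,-0.211,0],[-0.203,-0.29,0],[-0.237,-0.372,0],[-0.264,-0.457,0],[-0.283,-0.544,0],[-0.295,-0.632,0],[-0.295,-0.632,0]], "turn": [[0,0,0],[0,0,0],[0,0,0],[0,0,0],[0,0,0],[0,0,0],[0,0,0],[0,0,0],[0,0,0],[0,0,0]]}}

```text
clock: 38.22
tool_pos: [0.471, 0.1656, 0.2752]
orientation: [-0.0, 0.001, 1.0, -0.001]
force: [-4.3, 0.2, -0.1]
opening: 0.214
grasp_force: 10.0
```

Request:
{"name": "drive_tool", "arguments": {"delta_pos": [[-0.004,-0.089,0],[0,-0.178,0],[0.011,-0.266,0],[0.031,-0.353,0],[0.058,-0.438,0],[0.07,-0.471,0],[0.07,-0.471,0],[0.07,-0.471,0],[0.07,-0.471,0]], "turn": [[0,0,0],[0,0,0],[0,0,0],[0,0,0],[0,0,0],[0,0,0],[0,0,0],[0,0,0],[0,0,0]]}}

```text
clock: 38.97
tool_pos: [0.4931, 0.0285, 0.2753]
orientation: [-0.0, 0.001, 1.0, 0.0]
force: [-3.2, -0.3, 4.0]
opening: 0.214
grasp_force: 10.0
```

Request:
{"name": "drive_tool", "arguments": {"delta_pos": [[0,0,0],[0,0,0],[0,0,0],[0,0,0],[0,0,0],[0,0,0.05],[0,0,0.15],[0,0,0.28],[0,0,0.4],[0,0,0.4]], "turn": [[0,0,0],[0,0,0],[0,0,0],[0,0,0],[0,0,0],[0,0,0],[0,0,0],[0,0,0],[0,0,0],[0,0,0]], "hand": 70}}

```text
clock: 39.8
tool_pos: [0.496, 0.0279, 0.4023]
orientation: [0.005, 0.001, 1.0, 0.0]
force: [0.4, -0.7, -0.1]
opening: 0.765
grasp_force: 0.0
```

Request:
{"name": "drive_tool", "arguments": {"delta_pos": [[-0.4,-0.7,0],[-0.4,-0.7,0],[-0.4,-0.7,0],[-0.4,-0.7,0],[-0.4,-0.7,0],[-0.4,-0.7,0],[-0.4,-0.7,0],[-0.4,-0.7,0]], "turn": [[0,0,0],[0,0,0],[0,0,0],[0,0,0],[0,0,0],[0,0,0],[0,0,0],[0,0,0]], "hand": 0}}

```text
clock: 40.47
tool_pos: [0.3727, -0.1835, 0.3952]
orientation: [0.0, 0.003, 1.0, -0.0]
force: [0.2, 0.3, 0.2]
opening: 0.202
grasp_force: 0.0
```

```bash
python3 vs.py; python3 - <<'E'
from meas import *
np.set_printoptions(precision=4,suppress=True)
ims=[]
for n,(r,c) in dict(top=((225,285),(150,210)),side=((160,215),(200,255))).items():
    f=load(n);P=cloud(f);x,y,z=[P[...,i] for i in range(3)]
    q=P[(z>.275)&(z<.32)&(abs(x-.493)<.05)&(abs(y-.028)<.06)];print('lamp',len(q),q.mean(0),q.min(0),q.max(0))
    s=(x>.36)&(x<.53)&(y>.26)&(y<.40)
    V=f['img'].max(2)
    blk=s&(z>.012)&(z<.05)&(V<75);b=P[blk];print(n,'block',blk.sum(),cv2.minAreaRect(b[:,:2].astype(np.float32)),np.percentile(b[:,2],[5,50,95]))
    t=s&(z>.055);b=P[t];vv,uu=np.nonzero(t);print('lever',len(b),b.min(0),b.max(0));print(np.c_[uu,vv,b][np.argsort(-b[:,2])][::4])
    ims.append(cv2.resize(f['img'][r[0]:r[1],c[0]:c[1]],(390,390),interpolation=2))
cv2.imwrite('pics/sw.png',np.hstack(ims))
E
```

```text
top 40.5167
177 [245.0565 195.4463] z 0.04423825535714808 0.25708612818341225 rimc [0.5859 0.0573 0.2571] med [0.6473 0.0588 0.0725]
180 [275.4722 196.5389] z 0.0463527681686876 0.12152151211885708 rimc [ 0.6516 -0.0459  0.1156] med [ 0.6455 -0.0445  0.0688]
176 [306.7102 196.8807] z 0.040240327860068925 0.12223899999541542 rimc [ 0.6535 -0.1548  0.1163] med [ 0.6468 -0.1532  0.0697]
bowl 500 [256.942 249.57 ] [0.4819 0.0268 0.068 ] top [0.4623 0.0097 0.0825]
side 40.5667
828 [316.4505 234.1498] z 0.03534581099671627 0.11446669572387919 rimc [ 0.6551 -0.0488  0.1086] med [ 0.649  -0.0624  0.0636]
bowl 928 [259.9634 232.1638] [0.4874 0.0071 0.0613] top [0.4907 0.019  0.083 ]
lamp 49 [0.4935 0.0278 0.3045] [0.4854 0.0187 0.2758] [0.5046 0.038  0.3155]
top block 168 ((0.44561952352523804, 0.298909068107605), (0.04880626127123833, 0.06702064722776413), 87.47732543945312) [0.0175 0.025  0.0322]
lever 59 [0.3957 0.2927 0.0562] [0.4324 0.3169 0.1121]
[[170.     264.       0.4044   0.2969   0.1121]
 [168.     263.       0.4079   0.3045   0.1086]
 [168.     262.       0.4113   0.305    0.1076
[... 876 characters left out ...]
  0.4048   0.3013   0.1039]
 [218.     179.       0.4016   0.3054   0.1021]
 [221.     180.       0.4114   0.2982   0.1004]
 [221.     181.       0.4107   0.2945   0.0983]
 [217.     181.       0.3966   0.299    0.0979]
 [220.     182.       0.4066   0.2928   0.0956]
 [219.     183.       0.4021   0.2884   0.0945]
 [218.     183.       0.3994   0.2962   0.0906]
 [221.     184.       0.4093   0.2899   0.0884]
 [219.     184.       0.4025   0.2942   0.087 ]
 [219.     185.       0.4028   0.2989   0.0801]
 [223.     186.       0.4172   0.2982   0.0741]
 [225.     187.       0.4248   0.3009   0.0671]
 [226.     188.       0.4279   0.298    0.0639]
 [225.     190.       0.4235   0.2971   0.0564]]
```

View pics/sw.png

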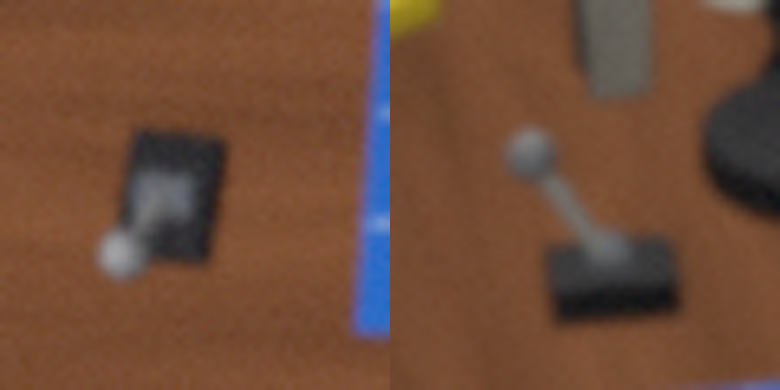

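The crop shows the lever ball leaning toward the robot (-x), with the block yawed slightly. The lamp grip is at (0.495, 0.028), above the circle, and the bowl and vases are unmoved. Next is the switch.

Request:
{"name": "drive_tool", "arguments": {"delta_pos": [[-0.03,0.8,0],[-0.03,0.8,0],[-0.03,0.8,0],[-0.03,0.8,0],[-0.03,0.8,0],[-0.03,0.8,0],[-0.03,0.8,0]], "turn": [[0,0,0],[0,0,0],[0,0,0],[0,0,0],[0,0,0],[0,0,0],[0,0,0]]}}

```text
clock: 41.15
tool_pos: [0.3638, 0.0639, 0.3952]
orientation: [0.0, -0.003, 1.0, 0.001]
force: [-0.2, -0.1, -0.5]
opening: 0.005
grasp_force: 0.0
```

Request:
{"name": "drive_tool", "arguments": {"delta_pos": [[-0.05,0.818,0],[-0.05,0.818,0],[-0.05,0.818,0],[-0.05,0.818,0],[-0.05,0.818,0],[-0.05,0.818,0],[-0.05,0.818,0],[-0.05,0.818,0],[-0.05,0.818,0]], "turn": [[0,0,0],[0,0,0],[0,0,0],[0,0,0],[0,0,0],[0,0,0],[0,0,0],[0,0,0],[0,0,0]]}}

```text
clock: 41.9
tool_pos: [0.3488, 0.3033, 0.3948]
orientation: [-0.0, -0.0, 1.0, -0.001]
force: [0.5, -0.7, -0.2]
opening: 0.006
grasp_force: 0.0
```

Request:
{"name": "drive_tool", "arguments": {"delta_pos": [[0,0,-0.12],[0,0,-0.24],[0,0,-0.36],[0,0,-0.48],[0,0,-0.6],[0,0,-0.72],[0,0,-0.84],[0,0,-0.94],[0,0,-1],[0,0,-1],[0,0,-1]], "turn": [[0,0,0],[0,0,0],[0,0,0],[0,0,0],[0,0,0],[0,0,0],[0,0,0],[0,0,0],[0,0,0],[0,0,0],[0,0,0]]}}

```text
clock: 42.82
tool_pos: [0.3493, 0.3019, 0.0952]
orientation: [-0.001, 0.001, 1.0, -0.001]
force: [-0.4, 0.2, 0.2]
opening: 0.006
grasp_force: 0.0
```

Request:
{"name": "drive_tool", "arguments": {"delta_pos": [[0,0,-0.05],[0.04,-0.005,-0.05],[0.08,-0.01,-0.05],[0.11,-0.014,-0.05],[0.14,-0.017,-0.05],[0.17,-0.021,-0.05],[0.2,-0.024,-0.05],[0.23,-0.028,-0.05],[0.26,-0.03,-0.05],[0.29,-0.034,-0.05],[0.32,-0.037,-0.05]], "turn": [[0,0,0],[0,0,0],[0,0,0],[0,0,0],[0,0,0],[0,0,0],[0,0,0],[0,0,0],[0,0,0],[0,0,0],[0,0,0]]}}

```text
clock: 43.73
tool_pos: [0.4463, 0.2918, 0.0801]
orientation: [-0.0, 0.001, 1.0, -0.0]
force: [-0.7, 0.0, -1.5]
opening: 0.006
grasp_force: 0.5
```

Request:
{"name": "drive_tool", "arguments": {"delta_pos": [[0.015,0,0],[0.03,0,0],[0.045,0,0],[0.053,0,0],[0.053,0,0]], "turn": [[0,0,0],[0,0,0],[0,0,0],[0,0,0],[0,0,0]]}}

```text
clock: 44.15
tool_pos: [0.4606, 0.2918, 0.0799]
orientation: [-0.001, 0.001, 1.0, -0.0]
force: [-3.3, 1.3, 0.1]
opening: 0.009
grasp_force: 1.6
```

```bash
cat > sw.py <<'E'
from meas import *
np.set_printoptions(precision=4,suppress=True)
o=arm.observe();print(o['tool_pos'],o['force'])
for n in ('side','top'):
    f=grab(n);P=cloud(f);x,y,z=[P[...,i] for i in range(3)]
    V=f['img'].max(2);s=(x>.44)&(x<.53)&(y>.26)&(y<.34)&(z>.055)&(z<.115)
    b=P[s];vv,uu=np.nonzero(s);print(n,len(b));print(np.c_[uu,vv,b,V[s]][np.argsort(-b[:,2])][::5])
E
python3 sw.py
```

```text
[0.4606 0.2918 0.0799] [-3.34    1.2847  0.1267]
side 96
[[237.     178.       0.4667   0.273    0.1146 108.    ]
 [232.     177.       0.4515   0.2908   0.1113 100.    ]
 [238.     179.       0.4706   0.2753   0.1086 108.    ]
 [236.     180.       0.463    0.275    0.1057  99.    ]
 [232.     178.       0.4524   0.2977   0.1033  99.    ]
 [233.     181.       0.4523   0.2778   0.1015  95.    ]
 [239.     179.       0.4766   0.2877   0.101  113.    ]
 [235.     182.       0.4586   0.2726   0.0993  99.    ]
 [240.     180.       0.4794   0.2837   0.0986 105.    ]
 [242.     180.       0.4873   0.2856   0.0964  87.    ]
 [242.     181.       0.4863   0.2811   0.0948  80.    ]
 [233.     183.       0.452    0.2788   0.0926  93.    ]
 [238.     183.       0.4706   0.279    0.0897  97.    ]
 [243.     182.       0.4907   0.2854   0.0875  63.    ]
 [233.     184.       0.4526   0.2833   0.0857  92.    ]
 [235.     184.       0.4605   0.2862   0.0829  97.    ]
 [238.     185.       0.4706   0.2811   0.08   110.    ]
 [239.     185.       0.4769   0.2951   0.0713 111.    ]
 [237.     187.       0.4686   0.293    0.065  117.    ]
 [235.     189.       0.4609   0.2943   0.0567 123.    ]]
top 0
[]
```

Request:
{"name": "drive_tool", "arguments": {"delta_pos": [[0.007,0,0],[0.013,0,0],[0.013,0,0]], "turn": [[0,0,0],[0,0,0],[0,0,0]]}}

```text
clock: 44.5
tool_pos: [0.4613, 0.2916, 0.0797]
orientation: [-0.004, 0.001, 1.0, -0.001]
force: [-17.0, 2.6, 7.4]
opening: 0.004
grasp_force: 8.3
```

The switch is against its stop. I'll back off, lift away and check everything.

Request:
{"name": "drive_tool", "arguments": {"delta_pos": [[-0.03,0,0],[-0.1,0,0],[-0.2,0,0],[-0.28,0.03,0],[-0.28,0.05,0.13],[-0.28,0.05,0.26],[-0.28,0.05,0.4],[-0.28,0.05,0.53],[-0.28,0.05,0.66],[-0.28,0.05,0.7]], "turn": [[0,0,0],[0,0,0],[0,0,0],[0,0,0],[0,0,0],[0,0,0],[0,0,0],[0,0,0],[0,0,0],[0,0,0]]}}

```text
clock: 45.33
tool_pos: [0.3835, 0.3087, 0.2967]
orientation: [0.004, 0.001, 1.0, 0.003]
force: [0.5, 0.4, 0.2]
opening: 0.005
grasp_force: 0.0
```

Request:
{"name": "drive_tool", "arguments": {"delta_pos": [[-0.1,0.6,0.1],[-0.1,0.6,0.1],[-0.1,0.6,0.1],[-0.1,0.6,0.1],[-0.1,0.6,0.1],[-0.1,0.6,0.1]], "turn": [[0,0,0],[0,0,0],[0,0,0],[0,0,0],[0,0,0],[0,0,0]]}}

```text
clock: 45.83
tool_pos: [0.3507, 0.4911, 0.3208]
orientation: [0.001, -0.001, 1.0, 0.001]
force: [-0.1, -1.5, 0.1]
opening: 0.006
grasp_force: 0.0
```

```bash
python3 sw.py; python3 vs.py; python3 - <<'E'
from h import *
f=load('side');P=cloud(f);x,y,z=[P[...,i] for i in range(3)]
q=P[(z>.275)&(z<.32)&(abs(x-.493)<.05)&(abs(y-.028)<.06)];print('lamp',len(q),q.mean(0))
cv2.imwrite('pics/fin.png',cv2.resize(f['img'][110:310,180:400],None,fx=3,fy=3,interpolation=2))
E
```

```text
[0.3507 0.4911 0.3208] [-0.081  -1.487   0.0688]
side 55
[[240.     177.       0.482    0.2952   0.1047 127.    ]
 [241.     179.       0.4835   0.285    0.1015 106.    ]
 [242.     179.       0.488    0.2888   0.0988  96.    ]
 [243.     179.       0.4924   0.292    0.0965  76.    ]
 [240.     181.       0.4794   0.2846   0.0939  94.    ]
 [239.     182.       0.4753   0.2833   0.0909  90.    ]
 [238.     182.       0.4726   0.2892   0.0881  96.    ]
 [239.     183.       0.4761   0.2887   0.0836  95.    ]
 [238.     184.       0.4736   0.2967   0.0752 116.    ]
 [237.     187.       0.4676   0.2872   0.0684 118.    ]
 [236.     189.       0.4638   0.289    0.0593 114.    ]]
top 63
[[174.     240.       0.4847   0.2891   0.1107 106.    ]
 [172.     242.       0.4783   0.296    0.1075 138.    ]
 [174.     238.       0.4923   0.2909   0.1046  99.    ]
 [175.     242.       0.479    0.2869   0.1036  88.    ]
 [171.     242.       0.479    0.3006   0.1024 142.    ]
 [173.     240.       0.486    0.2946   0.101  128.    ]
 [172.     243.       0.4761   0.2977   0.0993 126.    ]
 [170.   
[... 359 characters left out ...]
 195.3543] z 0.04889318202659568 0.12130105253363065 rimc [0.6538 0.0629 0.1154] med [0.6482 0.0589 0.0702]
181 [275.5304 196.4862] z 0.04824733803254884 0.12347174775862829 rimc [ 0.6518 -0.046   0.1175] med [ 0.6456 -0.0473  0.0694]
175 [306.7486 196.8629] z 0.03941203495164712 0.12284541310685153 rimc [ 0.6533 -0.1547  0.1169] med [ 0.6467 -0.1533  0.0702]
bowl 498 [256.8695 249.5643] [0.482  0.0266 0.0718] top [0.4633 0.0093 0.0831]
side 46.0333
834 [316.4257 234.1271] z 0.0349858076963697 0.1151070341066035 rimc [ 0.6544 -0.0495  0.1092] med [ 0.649  -0.0621  0.0633]
bowl 926 [260.054  232.1166] [0.4876 0.0062 0.0624] top [0.4908 0.0182 0.0823]
lamp 83 [0.49482453 0.0211703  0.29353249]
```

View pics/fin.png

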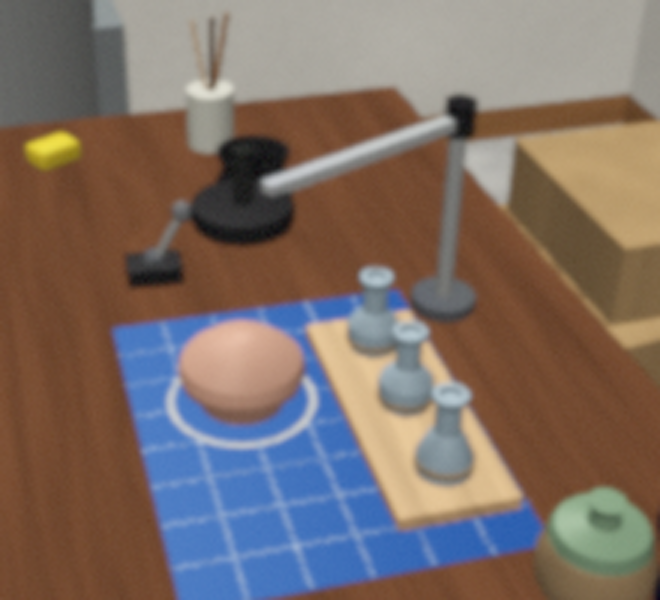

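The final view shows everything in place: lever over to +x, lamp above the circle, bowl in the ring and three vases upright on the board. I'm handing the job in.

```bash
python3 -c "
from workcell import arm
print(arm.finish_job())"
```

```text
the job is handed in; nothing more can be done
None
```

I handed the job in at about 46 s, and no verdict came back. In the last images the three blue vases stood upright on the board, the bowl was centred in the circle, the lamp head was above it, and the switch was against its stop; I never touched the jar or the black pot.

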